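# Check the wiping solution and open the concentrate

## Task

Check the wiping solution before it is topped up: take the test pen out of its rest, dip the tip of its probe well down into the open tub, and stand the pen back in its rest, seated fully home and let go. Then open the bottle of concentrate in the caddy: press its safety cap down, keep it pressed while you twist it anticlockwise until it is free, and lift it straight up, leaving the bottle standing in its well. Finish still holding the cap, level and a few centimetres above the bottle's open neck, and leave everything else where it stands.

Things in the scene. Friction and masses are not known exactly. Their poses are not given: they have to be found in the camera images.
- pen: Test pen (handheld probe), loose, upright in its rest: round white body 26 mm in diameter, 89 mm long, below it a black collar 32 mm in diameter, 6 mm thick, then a steel probe 11 mm in diameter tapering to a 5 mm tip; 150 mm long, 90 g. Origin at the probe's tip, z towards the top end (collar from 55 mm, body from 61 to 150 mm).
- pen_tip (a point): The probe's tip, the lowest point of the upright pen.
- pen_grip (a point): Point on the pen's axis 115 mm above the tip, a good height to grip the body across its 26 mm.
- stand: Rest of the test pen, fixed to the table: black block 72 x 72 mm, 65 mm high, on a rubber foot 88 x 88 x 10 mm. Origin at the centre of its underside, z up. Standing home in it, the pen has its probe down the hole, the underside of its collar on the block's top and its tip 10 mm above the table.
- stand_hole (a point): Mouth of the rest's one hole: centre of the block's top, 65 mm above the table. The hole is 17 mm wide, chamfered 2 mm at the rim, 60 mm deep, straight down.
- tub: Open white tub for wiping solution, loose, 300 g: 104 mm across the mouth (rolled rim 111 mm), 90 mm across the foot, 70 mm high, wall 3 mm, floor 4 mm. Origin at the centre of its underside.
- tub_rim (a point): Centre of the tub's mouth, level with its rim, 70 mm above the table.
- caddy: Grey bottle caddy, fixed to the table: 94 x 183 mm, long along its own y, side walls 75 mm high, raised ends with hand slots 127 mm high, floor 5 mm thick. Two square wells of 84 mm side by side, centred 44.5 mm either way along y. Origin at the centre of its underside.
- bottle: Concentrate bottle, loose in one of the two wells (either one), about 0.5 to 1 kg: square white body 80 x 80 mm, 135 mm high, sloping shoulder, round neck. The well keeps it from turning (2 mm of play). Origin at the centre of its underside, z up. Without the cap it is 182 mm high.
- bottle_mouth (a point): Centre of the bottle's mouth, at the top of the neck, 182 mm above the bottle's underside. The neck is 34 mm in diameter, 43 mm over its three lugs.
- cap: Push-and-turn safety cap on the bottle: grey, ribbed, round, 54 mm in diameter, 31 mm high, 42 g; a grip of 40 to 60 N does no harm. Origin at the centre of its lower rim, z up. Locked, the rim is 162 mm and the top 193 mm above the bottle's underside; the shoulder is 8 mm below the rim. Seen from above it opens anticlockwise (positive about z) and cannot turn clockwise.
- cap_top (a point): Centre of the cap's top. A spring holds the cap up (8 N, 12 N at full depth). Pushed down over 4 mm (it bottoms at 6 mm) and kept down, it turns; unpressed it turns 2 degrees only. Turned 52 to 72 degrees from locked it is free (hard stop at 73; the bottle may give 3 degrees in its well): let up, it springs 3 mm above its locked height and lifts straight off.
- soap: Bystander, the other bottle in the caddy: round white washing-up liquid bottle 74 mm in diameter, 157 mm high, with a narrow grey flip top 34 mm wide. Origin at the centre of its underside.
- bean_tin: Bystander: food tin 75 mm in diameter, 108 mm high, behind the caddy (farther from the robot). Origin at the centre of its underside.
- fish_tin: Bystander: flat food tin 84 mm in diameter, 35 mm high, in front of the caddy. Origin at the centre of its underside.
- soup_tin: Bystander: food tin 72 mm in diameter, 100 mm high, at the back of the table. Origin at the centre of its underside.
- jam_jar: Bystander: glass jar with a metal lid, 68 mm in diameter, 95 mm high, at the back. Origin at the centre of its underside.
- tea_carton: Bystander: small carton 65 x 110 mm, 85 mm high, at the back. Origin at the centre of its underside.
- tape_roll: Bystander: roll of tape lying flat, 100 mm in diameter, 48 mm high, near the robot. Origin at the centre of its underside.
- scoop: Bystander: steel scoop lying flat, bowl 62 x 50 x 28 mm, handle 90 mm long, on the left. Origin under the bowl.
Mind the look-alikes: they are no part of the job. Leave any pink or turquoise look-alike of the stand alone. Leave any blue look-alike of the bottle alone.

How it is judged:
By the outcome, as a careful person would: the job done as asked, in the order asked, and still so for the second after the job is handed in, while the arm keeps its last pose, push and grip.
It also fails if it takes over 51 s, if anything falls off the work surface, if the arm or the gripper's body presses on something with over 40 N, if the wrist force passes 120 N, or if a joint passes its speed limit or range.

## Robot

A 7-joint arm with a two-finger parallel gripper is mounted at the origin on the work surface. World frame = base frame: x ahead of the robot, y to its left, z up, the work surface at z = 0. Lengths are in m, angles in rad, forces in N, time in s.
With the tool pointing down it reaches from about 0.4 to 0.925 m from the base axis. Payload 5.6 kg.
Tool frame: the origin (TCP) lies between the finger pads; the fingertips stand 22 mm ahead of it and the grasp point (between the pads) lies 3 mm ahead of it; y points along the fingers, z is the direction in which the jaws open and shut, and the axes are right-handed (so a half turn about y gives the same grasp; the last joint's range is limited). The gripper opens to 85 mm and grips with 20 to 120 N. Pads are 22 mm wide; open, the fingers measure 114 mm over their backs; the gripper's body (76 mm by 85 mm) begins 54 mm behind the grasp point. The pads swing forward as they close: fully open they stand 13 mm farther back than shut.
Start: joints at [-1.191, 0.468, -0.012, 1.603, 0.006, 1.071, -0.056], TCP at [0.267, 0.593, 0.253] pointing down, gripper open.
Joint ranges: [-2.53, 2.53], [-0.31, 2.02], [-1.57, 1.55], [0.28, 2.44], [-1.29, 4.43], [0.15, 1.84], [-2.92, 2.92]. Speed limits (rad/s): [2.57, 2.57, 3.14, 3.14, 3.14, 3.14, 3.14].

## Interface

Orientations are given as a unit quaternion [w, x, y, z].
In Python, from bench import ctrl gives the robot as it stands. The module is installed in compiled form; this text tells all that it offers.
- The arm moves only by the tool move_arm, never from a script. Its argument "targets" is a list of rows, each an object with "claw": the opening, from 0 (shut) to 1 (fully open); "linear": the shift along the tool's x, y, z in cm, a list of three; "rotation": the turn, a rotation vector about the tool's x, y, z in degrees, a list of three. In form: [{"claw": claw, "linear": [dx, dy, dz], "rotation": [ax, ay, az]}, ...]. A call has exactly 5 rows; each row shifts and turns the pose as measured when the row begins, along the tool's axes as they then stand; what a row does not reach is not made up. A row lasts 1/10 s, in which the tool goes at most 50 mm and 8.59 degrees, less where a joint would pass 70% of its speed; a pose out of reach is approached as far as the arm can. A call with a gripper value outside its range is refused whole. The fingers move at their own pace and stop on an object; the grip force is fixed at half the most. Time passes only in rows, so rows that do not move let the fingers close, or fill a call up. It gives the time, the measured TCP pose, the force and the opening at its end, in the units of the state.
- ctrl.state(): the state, without advancing time (a new reading comes with each control period).
- ctrl.read_camera(name): name is "scene" or "top" or "wrist"; returns (picture, depth): 384x512x3 uint8, red, green, blue; 384x512 float32, m along the optical axis (not along the pixel's ray), 0 where there is no reading.
- ctrl.camera_params(name): a dict with "intrinsics" (3x3 intrinsics, pixels), "view" (4x4, takes a point from world to camera coordinates); the wrist camera has in their place "hand_eye" (4x4, takes a point from camera to tool coordinates, whose origin is the TCP and whose axes are the tool frame's). Camera axes: x right, y up, looking along -z (the intrinsics and any distortion apply to the point x, -y, -z); pixel columns grow to the right and rows downward; lengths in m; the calibration is good to about 2 mm. A picture is of the moment at which its call begins: read the wrist's pose just before it. camera_params takes no time and is no camera call.
- ctrl.sign_off(): hands the job in, once; it reports no verdict.
The state is a dict: "clock": time; "qpos": joint angles; "qvel": joint speeds; "tau": joint torques, N m; "tcp_pos": TCP position; "orientation": TCP orientation; "force": force on the tool from outside, world axes, zero at the start; "moment": the same for the moment, N m; "width": finger opening in m.
Only numpy, scipy, OpenCV 4.12 (cv2) and the standard library are available. Lean on these libraries where they do the work, as an engineer would, in place of code of your own. Each camera call takes 0.05 s, during which the arm holds its last target.

## Working session

There is one attempt and no reset: what is moved stays moved. The work goes in short steps, Python scripts to look and compute and a tool call to move; the robot and the scene stay as the last step left them, time stands still between calls to the robot, and variables do not carry over. Pictures are saved under pics/ and viewed, and the job is handed in when it is done.

Besides the shell and the picture viewer there is one more tool, called after "Call:" as name([rows], argument=value, ...), one row to a line, values as JSON. move_arm: Moves the arm, as the interface text tells. Its arguments: {"type":"object","properties":{"targets":{"type":"array","items":{"type":"object","properties":{"claw":{"type":"number"},"linear":{"type":"array","items":{"type":"number"}},"rotation":{"type":"array","items":{"type":"number"}}}}}},"required":["targets"]}

```bash
ls; mkdir -p pics
cat > h.py <<'E'
import numpy as np, cv2
from bench import ctrl
from scipy.spatial.transform import Rotation as R
def snap(n,f):
    p,d=ctrl.read_camera(n); cv2.imwrite('pics/'+f+'.png',cv2.cvtColor(p,cv2.COLOR_RGB2BGR)); np.savez('pics/'+f+'.npz',p=p,d=d); return p,d
E
python3 - <<'E'
from h import *
print(ctrl.state())
for n in ("scene","top","wrist"):
    print(n,ctrl.camera_params(n))
snap("scene","s0");snap("top","t0")
E
```

```text
pics
{'clock': 0.0, 'qpos': array([-1.19101533,  0.46837501, -0.01159373,  1.60364185,  0.005994  ,
        1.07140217, -0.05627941]), 'qvel': array([ 1.39510559e-03, -1.78044448e-03, -2.52440079e-05, -1.46463261e-04,
       -8.70280730e-05, -4.11563729e-05, -1.51513575e-03]), 'tau': array([ 3.30683570e-04, -5.32396603e+01,  2.10571237e-02, -2.51300418e+01,
        1.13259655e-02,  7.72197760e-03, -1.10775193e-05]), 'tcp_pos': array([0.26654112, 0.59225773, 0.25233215]), 'orientation': array([-0.69073521,  0.6919895 , -0.14847343,  0.14829377]), 'force': array([-0.12414266,  0.26077734,  0.31006053]), 'moment': array([0.01089583, 0.02949529, 0.00841506]), 'width': 0.08522539246452637}
scene {'intrinsics': array([[491.38715758,   0.        , 262.53210573],
       [  0.        , 491.38715758, 192.22092649],
       [  0.        ,   0.        ,   1.        ]]), 'view': array([[ 0.22937927,  0.97325836,  0.01238241, -0.16074351],
       [-0.80451603,  0.18241865,  0.56522331,  0.35734308],
       [ 0.54784952, -0.13961236,  0.82484501, -1.75860028],
       [ 0.        ,  0.        ,  0.  
[... 377 characters left out ...]
      [-1.22089892e-01,  2.66844284e-03,  9.92515460e-01,
        -1.26256050e+00],
       [ 0.00000000e+00,  0.00000000e+00,  0.00000000e+00,
         1.00000000e+00]])}
wrist {'intrinsics': array([[286.41690601,   0.        , 260.3061392 ],
       [  0.        , 286.41690601, 194.30881525],
       [  0.        ,   0.        ,   1.        ]]), 'hand_eye': array([[ 1.37487937e-03, -9.51238043e-01, -3.08454688e-01,
        -8.03285562e-02],
       [-3.22891580e-05,  3.08454937e-01, -9.51238956e-01,
        -1.20468627e-01],
       [ 9.99999054e-01,  1.31779856e-03,  3.93373655e-04,
        -4.96310864e-04],
       [ 0.00000000e+00,  0.00000000e+00,  0.00000000e+00,
         1.00000000e+00]])}
```

View pics/s0.png

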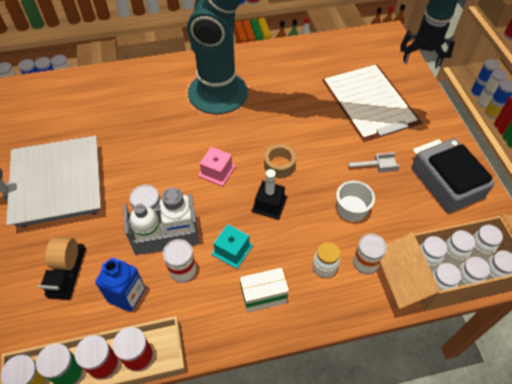

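View pics/t0.png

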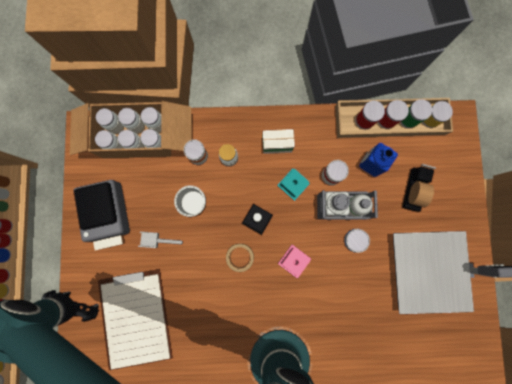

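```bash
cat >> h.py <<'E'
def pix2w(n,u,v,z=None,d=None):
    c=ctrl.camera_params(n);K=c['intrinsics'];V=c['view'];Rw=V[:3,:3].T;o=-Rw@V[:3,3]
    ray=Rw@np.array([(u-K[0,2])/K[0,0],-(v-K[1,2])/K[1,1],-1.])
    s=(z-o[2])/ray[2] if d is None else d
    return o+s*ray
def w2pix(n,P):
    c=ctrl.camera_params(n);K=c['intrinsics'];V=c['view'];q=V[:3,:3]@np.asarray(P)+V[:3,3]
    return np.array([K[0,2]+K[0,0]*q[0]/-q[2],K[1,2]-K[1,1]*q[1]/-q[2],-q[2]])
E
python3 - <<'E'
from h import *
s=cv2.imread('pics/s0.png');t=cv2.imread('pics/t0.png')
a=cv2.resize(s[150:260,110:300],None,fx=4,fy=4,interpolation=2)
b=cv2.resize(t[170:260,160:400],None,fx=3.3,fy=3.3,interpolation=2)
cv2.imwrite('pics/a.png',a);cv2.imwrite('pics/b.png',b)
d=np.load('pics/t0.npz')['d']
for n,u,v in [('pen',257.5,217),('block',246,219),('tub',190,201),('A',340,203),('B',363,203),('table',300,220),('caddywall',347,217)]:
    dd=d[int(v),int(u)]; print(n,dd,pix2w('top',u,v,d=dd))
E
```

```text
pen 1.1637383 [0.50533598 0.06449227 0.16155574]
block 1.2583703 [0.50466465 0.10565209 0.06601685]
tub 1.3294085 [0.58150245 0.31673689 0.00332726]
A 1.1328876 [ 0.54060901 -0.20129814  0.19769259]
B 1.169897 [ 0.54167998 -0.28613146  0.16076396]
table 1.3211002 [ 0.49834248 -0.09408563  0.00257317]
caddywall 1.246328 [ 0.50085696 -0.25119287  0.07864096]
```

View pics/a.png

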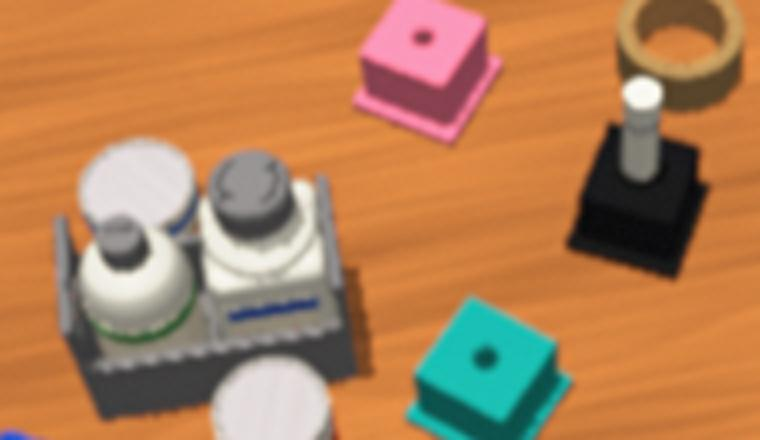

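View pics/b.png

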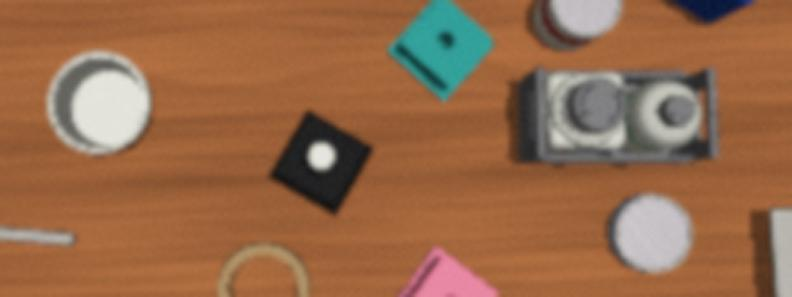

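Run:
```python
from h import *
def blobs(n,f,roi,cond,z):
    p=np.load(f'pics/{f}.npz')['p'].astype(int);u0,v0,u1,v1=roi
    q=p[v0:v1,u0:u1]; m=cond(q).astype(np.uint8)
    k,l,st,c=cv2.connectedComponentsWithStats(m)
    for i in range(1,k):
        if st[i,4]>25:
            cc=c[i]+[u0,v0]; bb=st[i,:4]+[u0,v0,0,0]
            mid=bb[:2]+(bb[2:]-1)/2
            print(n,f,st[i],'cent',cc.round(1),pix2w(n,*cc,z=z).round(4),'bbmid',mid,pix2w(n,*mid,z=z).round(4))
sat=lambda q:q.max(2)-q.min(2)
print('pen');blobs('top','t0',(245,205,270,230),lambda q:(q.min(2)>150),.16)
blobs('scene','s0',(262,166,280,200),lambda q:(q.min(2)>205),.16)
print('black');blobs('top','t0',(235,195,280,242),lambda q:(q.max(2)<60),.065)
print('tub');blobs('top','t0',(168,178,212,224),lambda q:(sat(q)<40)&(q.max(2)>60),.07)
print('cap');blobs('top','t0',(330,190,352,218),lambda q:(sat(q)<30)&(q.max(2)<140)&(q.min(2)>85),.198)
blobs('scene','s0',(158,184,188,210),lambda q:(sat(q)<30)&(q.max(2)<140)&(q.min(2)>85),.198)
d=np.load('pics/t0.npz')['d'];c=ctrl.camera_params
def cloud(n,f,roi):
    d=np.load(f'pics/{f}.npz')['d'];u0,v0,u1,v1=roi
    return np.array([pix2w(n,u,v,d=d[v,u]) for v in range(v0,v1) for u in range(u0,u1) if d[v,u]>0])
for nm,n,f,roi,zl,zh in [('pen','top','t0',(245,200,275,232),.15,.17),('cap','top','t0',(328,188,356,220),.19,.21),('block','top','t0',(235,195,280,242),.058,.075),('tubrim','top','t0',(168,178,212,224),.06,.085),('caddyends','top','t0',(310,185,385,225),.12,.132),('walls','top','t0',(310,185,385,225),.07,.08),
 ('pen','scene','s0',(255,160,290,220),.15,.17),('cap','scene','s0',(155,180,200,220),.19,.21),('block','scene','s0',(245,170,295,222),.06,.075),('tubrim','scene','s0',(330,175,380,225),.06,.08)]:
    P=cloud(n,f,roi);Q=P[(P[:,2]>zl)&(P[:,2]<zh)]
    print(nm,n,len(Q),'mean',Q.mean(0).round(4),'mid',((Q.min(0)+Q.max(0))/2).round(4),'ext',np.ptp(Q,axis=0).round(3), cv2.minAreaRect(Q[:,:2].astype(np.float32)*1000))
```

```text
pen
top t0 [ 9  9  7  7 43] cent [256.9 216.9] [0.5059 0.0665 0.16  ] bbmid [257. 217.] [0.5055 0.0661 0.16  ]
scene s0 [ 4  4  9  7 49] cent [270.1 172.9] [0.5051 0.0656 0.16  ] bbmid [270. 173.] [0.5053 0.0653 0.16  ]
black
top t0 [  8  10  29  29 415] cent [256.8 219.4] [0.5024 0.0671 0.065 ] bbmid [257. 219.] [0.5036 0.0665 0.065 ]
tub
top t0 [  7   8  31  31 755] cent [189.8 200.9] [0.5747 0.3048 0.07  ] bbmid [190. 201.] [0.5744 0.304  0.07  ]
cap
top t0 [  0   2  22  19 264] cent [341.6 201.3] [ 0.5459 -0.2068  0.198 ] bbmid [340.5 201. ] [ 0.547  -0.2032  0.198 ]
top t0 [ 0 22 22  6 72] cent [339.9 215.6] [ 0.5002 -0.1987  0.198 ] bbmid [340.5 214.5] [ 0.5037 -0.2007  0.198 ]
scene s0 [  5   6  21  20 145] cent [173.4 198.9] [ 0.5584 -0.2038  0.198 ] bbmid [173.  199.5] [ 0.56   -0.2052  0.198 ]
pen top 48 mean [0.5046 0.0674 0.1595] mid [0.5039 0.0678 0.1575] ext [0.023 0.023 0.014] ((504.6504211425781, 67.07261657714844), (23.254871368408203, 21.013547897338867), 42.091121673583984)
cap top 225 mean [ 0.5452 -0.2046  0.1981] mid [ 0.5456 -0.2052  0.1977] ext [0.049 0.053 0.012] ((545.5540771484375, -205.06072998046875), (52.7404899597168, 48.850425720214844), 88.08309936523438)Traceback (most recent call last):
  File "<stdin>", line 24, in <module>
  File "<stdin>", line 21, in cloud
  File "h.py", line 7, in pix2w
    c=ctrl.camera_params(n);K=c['intrinsics'];V=c['view'];Rw=V[:3,:3].T;o=-Rw@V[:3,3]
ValueError: time passes only in moves, steps and waits
```

```bash
cat >> h.py <<'E'
_C={}
def cp(n):
    if n not in _C:_C[n]=ctrl.camera_params(n)
    return _C[n]
def pix2w(n,u,v,z=None,d=None):
    c=cp(n);K=c['intrinsics'];V=c['view'];Rw=V[:3,:3].T;o=-Rw@V[:3,3]
    ray=Rw@np.array([(u-K[0,2])/K[0,0],-(v-K[1,2])/K[1,1],-1.])
    s=(z-o[2])/ray[2] if d is None else d
    return o+s*ray
def cloud(n,f,roi):
    d=np.load(f'pics/{f}.npz')['d'];u0,v0,u1,v1=roi
    return np.array([pix2w(n,u,v,d=d[v,u]) for v in range(v0,v1) for u in range(u0,u1) if d[v,u]>0])
E
python3 - <<'E'
from h import *
print(ctrl.state()['clock'])
for nm,n,f,roi,zl,zh in [('block','top','t0',(235,195,280,242),.058,.075),('tubrim','top','t0',(168,178,212,224),.06,.085),('caddyends','top','t0',(310,185,385,225),.12,.132),('walls','top','t0',(310,185,385,225),.07,.08),
 ('pen','scene','s0',(255,160,290,220),.15,.17),('cap','scene','s0',(155,180,200,220),.19,.21),('block','scene','s0',(245,170,295,222),.06,.075),('tubrim','scene','s0',(330,175,380,225),.06,.08)]:
    P=cloud(n,f,roi);Q=P[(P[:,2]>zl)&(P[:,2]<zh)]
    print(nm,n,len(Q),'mean',Q.mean(0).round(4),'mid',((Q.min(0)+Q.max(0))/2).round(4),'ext',np.ptp(Q,axis=0).round(3), cv2.minAreaRect(Q[:,:2].astype(np.float32)*1000))
E
```

```text
0.1
block top 351 mean [0.5055 0.0677 0.0653] mid [0.5057 0.0681 0.0663] ext [0.097 0.097 0.016] ((506.1114807128906, 67.78638458251953), (72.11511993408203, 71.83049774169922), 58.28483963012695)
tubrim top 204 mean [0.5762 0.3098 0.0692] mid [0.5751 0.3073 0.0681] ext [0.109 0.108 0.016] ((575.7625122070312, 306.801025390625), (108.34723663330078, 107.85956573486328), 44.28604507446289)
caddyends top 322 mean [ 0.541  -0.2601  0.1268] mid [ 0.5427 -0.2494  0.126 ] ext [0.094 0.188 0.012] ((542.7548828125, -249.18777465820312), (186.38763427734375, 89.11896514892578), 88.36195373535156)
walls top 237 mean [ 0.5255 -0.2501  0.0753] mid [ 0.5422 -0.2483  0.075 ] ext [0.101 0.185 0.01 ] ((542.3875732421875, -248.66323852539062), (183.43338012695312, 96.8626708984375), 88.3536376953125)
pen scene 70 mean [0.5084 0.0647 0.1594] mid [0.5069 0.0651 0.1585] ext [0.029 0.023 0.013] ((506.91436767578125, 64.88449096679688), (22.240997314453125, 28.919002532958984), 77.62391662597656)
cap scene 306 mean [ 0.5502 -0.207   0.1981] mid [ 0.5487 -0.207   0.1973] ext [0.052 0.052 0.014] ((548.2530517578125, -206.7843017578125), (51.546993255615234, 51.464149475097656), 85.2746810913086)
block scene 431 mean [0.5134 0.0642 0.0657] mid [0.506  0.0647 0.0675] ext [0.103 0.095 0.015] ((507.1567687988281, 65.97239685058594), (72.91580963134766, 78.9725341796875), 58.35400390625)
tubrim scene 321 mean [0.5739 0.3065 0.0685] mid [0.5767 0.3061 0.0683] ext [0.114 0.111 0.016] ((575.9650268554688, 304.60638427734375), (109.56455993652344, 109.0719223022461), 54.4254035949707)
```

```bash
cat >> h.py <<'E'
def rot(s): 
    o=s['orientation']; return R.from_quat([o[1],o[2],o[3],o[0]])
def st(target=None,yaw=None):
    s=ctrl.state();M=rot(s).as_matrix()
    print('t',round(s['clock'],2),'tcp',s['tcp_pos'].round(4),'F',s['force'].round(1),'M',s['moment'].round(2),'w',round(s['width'],4),'q',s['qpos'].round(2))
    print('axes x',M[:,0].round(3),'y',M[:,1].round(3),'z',M[:,2].round(3),'zyaw',np.degrees(np.arctan2(M[1,2],M[0,2])).round(1))
    if target is not None: 
        print('shift cm tool',(M.T@(np.array(target)-s['tcp_pos'])*100).round(2))
    # rotation to make tool y = -Z and z at yaw
    y=np.degrees(np.arctan2(M[1,2],M[0,2])) if yaw is None else yaw
    z=np.array([np.cos(np.radians(y)),np.sin(np.radians(y)),0]);yy=np.array([0,0,-1.])
    D=np.stack([np.cross(yy,z),yy,z],1)
    print('rot deg tool',np.degrees(R.from_matrix(M.T@D).as_rotvec()).round(2))
    return s,M
E
python3 - <<'E'
from h import *
st([0.5055,0.0665,0.25])
E
```

```text
t 0.1 tcp [0.2666 0.5923 0.2524] F [ 0.5  0.3 -0.6] M [-0.   -0.05  0.03] w 0.0852 q [-1.19  0.47 -0.01  1.6   0.01  1.07 -0.06]
axes x [ 0.912 -0.41   0.   ] y [-0.001 -0.002 -1.   ] z [ 0.41   0.912 -0.002] zyaw 65.8
shift cm tool [ 43.37   0.31 -38.14]
rot deg tool [0.09 0.   0.01]
```

Call:
move_arm([
  {"claw": 1,"linear": [3.6,0,-3.2],"rotation": [0,0,0]},
  {"claw": 1,"linear": [3.6,0,-3.2],"rotation": [0,0,0]},
  {"claw": 1,"linear": [3.6,0,-3.2],"rotation": [0,0,0]},
  {"claw": 1,"linear": [3.6,0,-3.2],"rotation": [0,0,0]},
  {"claw": 1,"linear": [3.6,0,-3.2],"rotation": [0,0,0]},
])

```text
clock: 0.6
tcp_pos: [0.3625, 0.3717, 0.2487]
orientation: [-0.691, 0.693, -0.145, 0.142]
force: [0.6, -0.1, 0.2]
width: 0.0855
```

Call:
move_arm([
  {"claw": 1,"linear": [3.6,0,-3.2],"rotation": [0,0,0]},
  {"claw": 1,"linear": [3.6,0,-3.2],"rotation": [0,0,0]},
  {"claw": 1,"linear": [3.6,0,-3.2],"rotation": [0,0,0]},
  {"claw": 1,"linear": [3.6,0,-3.2],"rotation": [0,0,0]},
  {"claw": 1,"linear": [0,0,0],"rotation": [0,0,0]},
])

```text
clock: 1.1
tcp_pos: [0.4473, 0.1826, 0.2481]
orientation: [-0.69, 0.694, -0.148, 0.145]
force: [-0.5, 0.4, 0.1]
width: 0.0856
```

Run:
```python
from h import *
st([0.5055,0.0665,0.25])
snap('wrist','w1')
```

```text
t 1.1 tcp [0.4473 0.1826 0.2481] F [-0.5  0.4  0.1] M [ 0.05  0.01 -0.02] w 0.0856 q [-0.61  0.19  0.18  2.01 -0.04  0.95  0.73]
axes x [ 0.914 -0.406 -0.003] y [-0.005 -0.005 -1.   ] z [ 0.406  0.914 -0.006] zyaw 66.0
shift cm tool [10.04 -0.17 -8.24]
rot deg tool [ 0.36 -0.   -0.16]
```

View pics/w1.png

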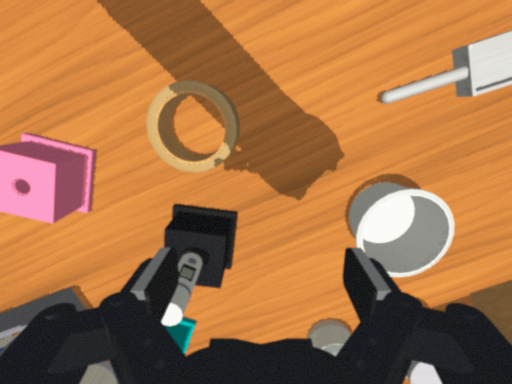

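```bash
cat >> h.py <<'E'
def wcloud(f,roi,s,step=1):
    Z=np.load(f'pics/{f}.npz');d=Z['d'];c=cp('wrist');K=c['intrinsics'];H=c['hand_eye'];M=rot(s).as_matrix()
    u,v=np.meshgrid(np.arange(roi[0],roi[2],step),np.arange(roi[1],roi[3],step));dd=d[v,u];k=dd>0
    u,v,dd=u[k],v[k],dd[k]
    P=np.stack([(u-K[0,2])/K[0,0]*dd,-(v-K[1,2])/K[1,1]*dd,-dd],1)
    return (P@H[:3,:3].T+H[:3,3])@M.T+s['tcp_pos']
def stat(nm,P,zl,zh):
    Q=P[(P[:,2]>zl)&(P[:,2]<zh)]
    if len(Q)<5: print(nm,'none');return
    print(nm,len(Q),'mean',Q.mean(0).round(4),'rect',[np.round(x,1) for x in cv2.minAreaRect(Q[:,:2].astype(np.float32)*1000)])
E
python3 - <<'E'
from h import *
s=ctrl.state()
P=wcloud('w1',(155,295,195,330),s)
stat('pen',P,.15,.17)
stat('block',wcloud('w1',(155,195,245,330),s),.058,.072)
stat('tub',wcloud('w1',(340,170,470,290),s),.06,.08)
stat('ring',wcloud('w1',(140,70,245,180),s),.04,.055)
E
```

```text
pen 448 mean [0.5039 0.0748 0.1582] rect [array([506.4,  73.3]), array([15.5, 25.6]), np.float64(41.0)]
block 2206 mean [0.4987 0.0821 0.0649] rect [array([503.8,  69.9]), array([72.4, 73.1]), np.float64(58.4)]
tub 1977 mean [0.5711 0.3194 0.0677] rect [array([570. , 312.9]), array([111. , 102.7]), np.float64(27.5)]
ring 3196 mean [0.3638 0.1368 0.0476] rect [array([366.1, 136.5]), array([98.8, 98.7]), np.float64(37.4)]
```

Call:
move_arm([
  {"claw": 1,"linear": [3.5,0,-2.9],"rotation": [0,0,0]},
  {"claw": 1,"linear": [3.5,0,-2.9],"rotation": [0,0,0]},
  {"claw": 1,"linear": [3.0,0,-2.4],"rotation": [0,0,0]},
  {"claw": 1,"linear": [0,0,0],"rotation": [0.4,0,-0.2]},
  {"claw": 1,"linear": [0,0,0],"rotation": [0,0,0]},
])

```text
clock: 1.65
tcp_pos: [0.505, 0.0736, 0.2468]
orientation: [0.694, -0.691, 0.143, -0.141]
force: [-0.6, 0.9, 0.2]
width: 0.0852
```

Run:
```python
from h import *
s,M=st([0.505,0.068,0.25])
snap('wrist','w2')
d=np.load('pics/w2.npz')['d']
P=wcloud('w2',(0,0,512,384),s)
k=(np.abs(P[:,0]-.505)<.06)&(np.abs(P[:,1]-.068)<.06)
stat('pen',P[k],.15,.17);stat('block',P[k],.058,.072)
```

```text
t 1.65 tcp [0.505  0.0736 0.2468] F [-0.6  0.9  0.2] M [ 0.03 -0.   -0.02] w 0.0852 q [-0.43  0.24  0.26  1.96 -0.08  0.95  1.03]
axes x [ 0.919 -0.394 -0.003] y [-0.002  0.004 -1.   ] z [0.394 0.919 0.003] zyaw 66.8
shift cm tool [ 0.21 -0.33 -0.51]
rot deg tool [-0.19  0.   -0.19]
pen 868 mean [0.5026 0.0669 0.1592] rect [array([503.7,  66.7]), array([25.1, 24.8]), np.float64(69.1)]
block 3159 mean [0.4987 0.0698 0.0652] rect [array([505.4,  66.4]), array([72.1, 72.8]), np.float64(58.3)]
```

View pics/w2.png

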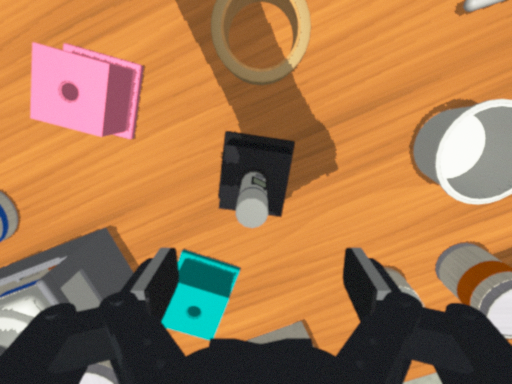

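Call:
move_arm([
  {"claw": 1,"linear": [0.2,0,-0.6],"rotation": [-0.2,0,-0.2]},
  {"claw": 1,"linear": [0,3,0],"rotation": [0,0,0]},
  {"claw": 1,"linear": [0,3,0],"rotation": [0,0,0]},
  {"claw": 1,"linear": [0,2,0],"rotation": [0,0,0]},
  {"claw": 1,"linear": [0,0,0],"rotation": [0,0,0]},
])

```text
clock: 2.2
tcp_pos: [0.5032, 0.074, 0.1654]
orientation: [0.694, -0.693, 0.137, -0.138]
force: [-0.1, -0.1, -0.3]
width: 0.0854
```

Run:
```python
from h import *
s,M=st([0.5043,0.0667,0.128])
```

```text
t 2.2 tcp [0.5032 0.074  0.1654] F [-0.1 -0.1 -0.3] M [-0.01  0.02  0.02] w 0.0854 q [-0.41  0.35  0.24  2.04 -0.12  0.77  1.08]
axes x [ 0.924 -0.381  0.002] y [ 0.002  0.001 -1.   ] z [0.381 0.924 0.002] zyaw 67.6
shift cm tool [ 0.37  3.74 -0.65]
rot deg tool [-0.12 -0.    0.1 ]
```

Call:
move_arm([
  {"claw": 1,"linear": [0.3,0,-0.6],"rotation": [0,0,0]},
  {"claw": 1,"linear": [0,0,0],"rotation": [0,0,0]},
  {"claw": 1,"linear": [0,1.8,0],"rotation": [0,0,0]},
  {"claw": 1,"linear": [0,1.8,0],"rotation": [0,0,0]},
  {"claw": 1,"linear": [0,0,0],"rotation": [0,0,0]},
])

```text
clock: 2.7
tcp_pos: [0.5068, 0.0692, 0.134]
orientation: [0.696, -0.692, 0.133, -0.14]
force: [0.2, 0.8, 0.3]
width: 0.0854
```

Run:
```python
from h import *
s,M=st([0.5043,0.0667,0.128])
snap('wrist','w3')
P=wcloud('w3',(0,0,512,384),s)
k=(np.abs(P[:,0]-.505)<.04)&(np.abs(P[:,1]-.068)<.04)
stat('pen',P[k],.15,.17)
```

```text
t 2.7 tcp [0.5068 0.0692 0.134 ] F [0.2 0.8 0.3] M [ 0.04  0.07 -0.06] w 0.0854 q [-0.39  0.4   0.23  2.05 -0.14  0.69  1.11]
axes x [ 0.926 -0.378  0.009] y [ 0.011  0.004 -1.   ] z [0.378 0.926 0.008] zyaw 67.8
shift cm tool [-0.15  0.6  -0.33]
rot deg tool [-0.46 -0.    0.5 ]
pen 4442 mean [0.4973 0.06   0.1586] rect [array([503.4,  66.2]), array([93.6, 25.9]), np.float64(66.8)]
```

View pics/w3.png

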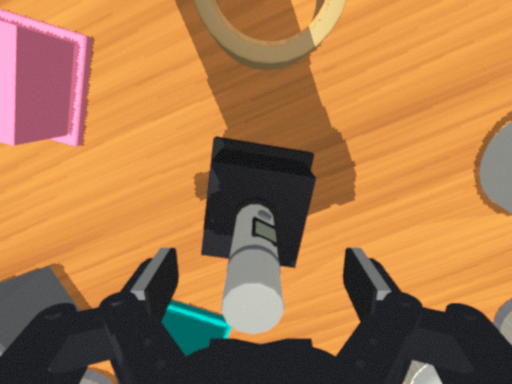

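Call:
move_arm([
  {"claw": 1,"linear": [-0.1,0.4,-0.4],"rotation": [-0.4,0,0.5]},
  {"claw": 1,"linear": [0,0.2,0],"rotation": [0,0,0]},
  {"claw": 1,"linear": [0,0,0],"rotation": [0,0,0]},
  {"claw": 1,"linear": [0,0,0],"rotation": [0,0,0]},
  {"claw": 1,"linear": [0,0,0],"rotation": [0,0,0]},
])

```text
clock: 3.25
tcp_pos: [0.5075, 0.066, 0.1326]
orientation: [0.695, -0.692, 0.134, -0.139]
force: [-0.0, 0.4, -0.8]
width: 0.0852
```

Run:
```python
from h import *
s,M=st([0.5043,0.0667,0.128])
```

```text
t 3.25 tcp [0.5075 0.066  0.1326] F [-0.   0.4 -0.8] M [-0.06  0.08  0.05] w 0.0852 q [-0.38  0.4   0.23  2.05 -0.14  0.69  1.12]
axes x [ 0.926 -0.378  0.006] y [ 0.008  0.003 -1.   ] z [0.378 0.926 0.006] zyaw 67.8
shift cm tool [-0.33  0.46 -0.06]
rot deg tool [-0.32 -0.    0.35]
```

Call:
move_arm([
  {"claw": 1,"linear": [-0.3,0.5,0],"rotation": [-0.3,0,0.5]},
  {"claw": 1,"linear": [-0.2,0.2,0],"rotation": [0,0,0.2]},
  {"claw": 0,"linear": [0,0,0],"rotation": [0,0,0]},
  {"claw": 0,"linear": [0,0,0],"rotation": [0,0,0]},
  {"claw": 0,"linear": [0,0,0],"rotation": [0,0,0]},
])

```text
clock: 3.75
tcp_pos: [0.5023, 0.0683, 0.1249]
orientation: [0.694, -0.693, 0.139, -0.134]
force: [-0.1, -0.5, -0.4]
width: 0.0441
```

Call:
move_arm([
  {"claw": 0,"linear": [0,0,0],"rotation": [0,0,0]},
  {"claw": 0,"linear": [0,0,0],"rotation": [0,0,0]},
  {"claw": 0,"linear": [0,0,0],"rotation": [0,0,0]},
  {"claw": 0,"linear": [0,0,0],"rotation": [0,0,0]},
  {"claw": 0,"linear": [0,0,0],"rotation": [0,0,0]},
])

```text
clock: 4.25
tcp_pos: [0.5024, 0.0682, 0.125]
orientation: [0.694, -0.693, 0.139, -0.134]
force: [-0.7, 0.3, 0.1]
width: 0.0248
```

Run:
```python
from h import *
s,M=st([0.5043,0.0667,0.128])
snap('wrist','w4')
```

```text
t 4.25 tcp [0.5024 0.0682 0.125 ] F [-0.7  0.3  0.1] M [0.01 0.04 0.02] w 0.0248 q [-0.38  0.42  0.22  2.06 -0.15  0.69  1.12]
axes x [ 0.926 -0.378 -0.007] y [-0.007  0.003 -1.   ] z [ 0.378  0.926 -0.   ] zyaw 67.8
shift cm tool [ 0.24 -0.3  -0.07]
rot deg tool [ 0.01 -0.   -0.43]
```

View pics/w4.png

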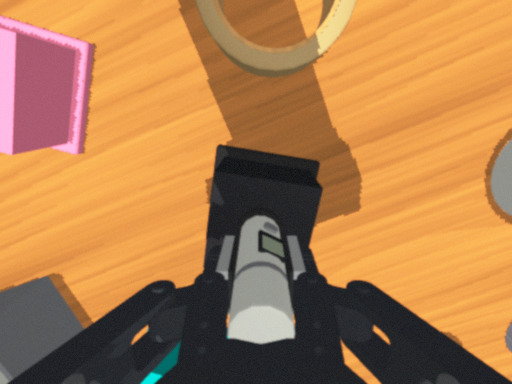

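Call:
move_arm([
  {"claw": 0,"linear": [0,-1,0],"rotation": [0,0,0]},
  {"claw": 0,"linear": [0,-2,0],"rotation": [0,0,0]},
  {"claw": 0,"linear": [0,-3,0],"rotation": [0,0,0]},
  {"claw": 0,"linear": [0,-3,0],"rotation": [0,0,0]},
  {"claw": 0,"linear": [0,-2,0],"rotation": [0,0,0]},
])

```text
clock: 4.8
tcp_pos: [0.5014, 0.0674, 0.2379]
orientation: [-0.693, 0.695, -0.141, 0.132]
force: [0.5, -0.2, -0.8]
width: 0.0246
```

Run:
```python
from h import *
s,M=st([0.5755,0.3055,0.22])
snap('wrist','w5')
```

```text
t 4.8 tcp [0.5014 0.0674 0.2379] F [ 0.5 -0.2 -0.8] M [ 0.05 -0.07 -0.01] w 0.0246 q [-0.42  0.25  0.26  1.97 -0.08  0.94  1.06]
axes x [ 0.925 -0.379 -0.012] y [-0.013  0.001 -1.   ] z [ 0.379  0.926 -0.004] zyaw 67.8
shift cm tool [-2.14  1.71 24.85]
rot deg tool [ 0.25 -0.   -0.7 ]
```

View pics/w5.png

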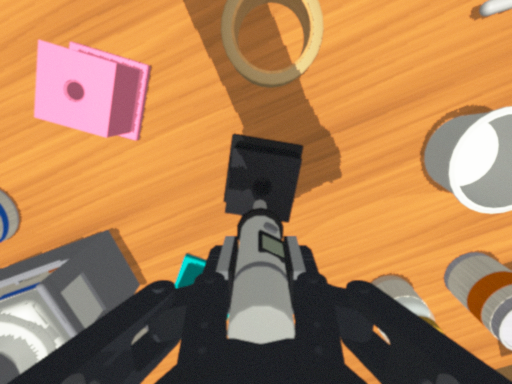

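Call:
move_arm([
  {"claw": 0,"linear": [-0.4,0,3],"rotation": [0.2,0,-0.7]},
  {"claw": 0,"linear": [-0.4,0,4.5],"rotation": [0,0,0]},
  {"claw": 0,"linear": [-0.4,0,4.5],"rotation": [0,0,0]},
  {"claw": 0,"linear": [-0.4,0,4.5],"rotation": [0,0,0]},
  {"claw": 0,"linear": [-0.4,0,4.5],"rotation": [0,0,0]},
])

```text
clock: 5.35
tcp_pos: [0.5682, 0.2667, 0.247]
orientation: [0.694, -0.692, 0.138, -0.146]
force: [0.8, 0.0, -0.3]
width: 0.0249
```

Run:
```python
from h import *
s,M=st([0.5755,0.3055,0.22])
```

```text
t 5.35 tcp [0.5682 0.2667 0.247 ] F [ 0.8  0.  -0.3] M [-0.02 -0.   -0.01] w 0.0249 q [-0.64  0.43  0.19  1.69 -0.09  1.02  0.75]
axes x [ 0.919 -0.393  0.01 ] y [ 0.012  0.    -1.   ] z [0.393 0.919 0.005] zyaw 66.8
shift cm tool [-0.88  2.71  3.84]
rot deg tool [-0.28 -0.    0.6 ]
```

Call:
move_arm([
  {"claw": 0,"linear": [-0.7,0,2.5],"rotation": [-0.3,0,0.6]},
  {"claw": 0,"linear": [-0.3,0,1.0],"rotation": [0,0,0]},
  {"claw": 0,"linear": [0,2,0],"rotation": [0,0,0]},
  {"claw": 0,"linear": [0,1,0],"rotation": [0,0,0]},
  {"claw": 0,"linear": [0,0,0],"rotation": [0,0,0]},
])

```text
clock: 5.85
tcp_pos: [0.5717, 0.3105, 0.216]
orientation: [0.694, -0.693, 0.139, -0.139]
force: [0.1, 0.1, 0.1]
width: 0.0247
```

Run:
```python
from h import *
s,M=st([0.5755,0.3055,0.133])
snap('wrist','w6');
```

```text
t 5.85 tcp [0.5717 0.3105 0.216 ] F [0.1 0.1 0.1] M [0.03 0.02 0.06] w 0.0247 q [-0.68  0.5   0.17  1.65 -0.1   1.    0.71]
axes x [ 0.923 -0.386 -0.001] y [-0.     0.001 -1.   ] z [0.386 0.923 0.001] zyaw 67.3
shift cm tool [ 0.55  8.3  -0.32]
rot deg tool [-0.04  0.   -0.03]
```

View pics/w6.png

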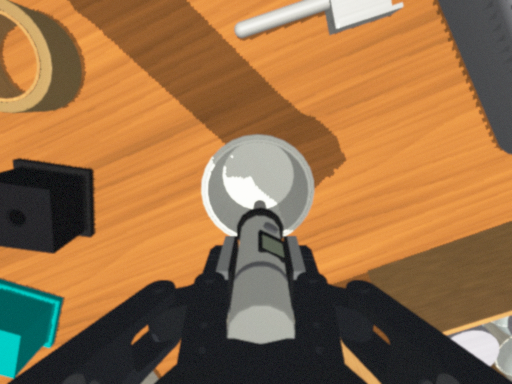

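Run:
```python
from h import *
s=ctrl.state()
P=wcloud('w6',(195,125,320,245),s)
k=(P[:,2]>.06)&(P[:,2]<.08);stat('rim',P,.062,.078)
stat('tip region',P,.09,.11)
stat('tip2',P,.11,.13)
```

```text
rim 2195 mean [0.5657 0.3092 0.0692] rect [array([571. , 307.8]), array([110.4, 102.7]), np.float64(66.9)]
tip region none
tip2 90 mean [0.5706 0.3096 0.1187] rect [array([571.9, 309. ]), array([10.9,  5.8]), np.float64(69.9)]
```

Call:
move_arm([
  {"claw": 0,"linear": [0.3,1.5,-0.2],"rotation": [0,0,0]},
  {"claw": 0,"linear": [0,2,0],"rotation": [0,0,0]},
  {"claw": 0,"linear": [0,2,0],"rotation": [0,0,0]},
  {"claw": 0,"linear": [0,1,0],"rotation": [0,0,0]},
  {"claw": 0,"linear": [0,0,0],"rotation": [0,0,0]},
])

```text
clock: 6.4
tcp_pos: [0.577, 0.3024, 0.151]
orientation: [0.694, -0.692, 0.14, -0.143]
force: [0.4, -0.9, -0.3]
width: 0.0249
```

Run:
```python
from h import *
s,M=st([0.574,0.307,0.135])
```

```text
t 6.4 tcp [0.577  0.3024 0.151 ] F [ 0.4 -0.9 -0.3] M [-0.01  0.03  0.07] w 0.0249 q [-0.65  0.58  0.17  1.69 -0.12  0.88  0.73]
axes x [ 0.92  -0.392  0.004] y [ 0.005  0.002 -1.   ] z [0.392 0.92  0.004] zyaw 66.9
shift cm tool [-0.46  1.6   0.3 ]
rot deg tool [-0.22 -0.    0.24]
```

Call:
move_arm([
  {"claw": 0,"linear": [-0.3,0.8,0.2],"rotation": [-0.2,0,0.2]},
  {"claw": 0,"linear": [0,0.8,0],"rotation": [0,0,0]},
  {"claw": 0,"linear": [0,0.2,0],"rotation": [0,0,0]},
  {"claw": 0,"linear": [0,0,0],"rotation": [0,0,0]},
  {"claw": 0,"linear": [0,0,0],"rotation": [0,0,0]},
])

```text
clock: 6.9
tcp_pos: [0.5764, 0.3058, 0.1337]
orientation: [0.694, -0.692, 0.141, -0.143]
force: [0.2, -0.1, -0.7]
width: 0.0246
```

Run:
```python
from h import *
s,M=st([0.574,0.307,0.215])
snap('scene','s1')
s=cv2.imread('pics/s1.png');cv2.imwrite('pics/a.png',cv2.resize(s[90:260,280:450],None,fx=3.4,fy=3.4,interpolation=2))
```

```text
t 6.9 tcp [0.5764 0.3058 0.1337] F [ 0.2 -0.1 -0.7] M [ 0.05 -0.04 -0.02] w 0.0246 q [-0.66  0.6   0.16  1.7  -0.12  0.85  0.73]
axes x [ 0.92  -0.392  0.003] y [ 0.004  0.002 -1.   ] z [0.392 0.92  0.003] zyaw 66.9
shift cm tool [-0.24 -8.13  0.04]
rot deg tool [-0.16 -0.    0.15]
```

View pics/a.png

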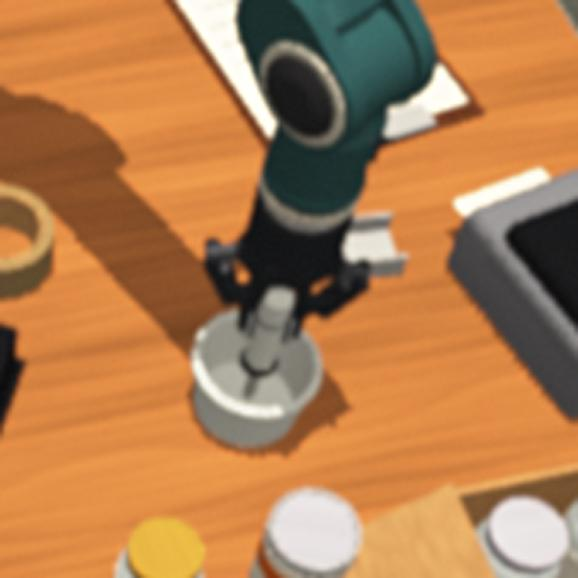

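Call:
move_arm([
  {"claw": 0,"linear": [0,-2,0],"rotation": [0,0,0]},
  {"claw": 0,"linear": [0,-3,0],"rotation": [0,0,0]},
  {"claw": 0,"linear": [0,-3,0],"rotation": [0,0,0]},
  {"claw": 0,"linear": [0,-1.5,0],"rotation": [-0.2,0,0.2]},
  {"claw": 0,"linear": [0,0,0],"rotation": [0,0,0]},
])

```text
clock: 7.45
tcp_pos: [0.5761, 0.3058, 0.233]
orientation: [-0.693, 0.693, -0.142, 0.141]
force: [-0.3, -0.2, 0.1]
width: 0.0244
```

Run:
```python
from h import *
s,M=st([0.503,0.068,0.225])
```

```text
t 7.45 tcp [0.5761 0.3058 0.233 ] F [-0.3 -0.2  0.1] M [ 0.01 -0.05  0.02] w 0.0244 q [-0.67  0.49  0.18  1.63 -0.1   1.03  0.71]
axes x [ 0.92  -0.392 -0.001] y [-0.001  0.    -1.   ] z [ 0.392  0.92  -0.   ] zyaw 66.9
shift cm tool [  2.61   0.8  -24.74]
rot deg tool [ 0.01 -0.   -0.03]
```

Call:
move_arm([
  {"claw": 0,"linear": [0.4,0,-3],"rotation": [0,0,0]},
  {"claw": 0,"linear": [0.5,0,-4.5],"rotation": [0,0,0]},
  {"claw": 0,"linear": [0.5,0,-4.5],"rotation": [0,0,0]},
  {"claw": 0,"linear": [0.5,0,-4.5],"rotation": [0,0,0]},
  {"claw": 0,"linear": [0.5,0,-4.5],"rotation": [0,0,0]},
])

```text
clock: 7.95
tcp_pos: [0.5136, 0.1049, 0.2292]
orientation: [0.695, -0.692, 0.137, -0.137]
force: [1.2, -1.4, -0.8]
width: 0.025
```

Run:
```python
from h import *
s,M=st([0.503,0.068,0.225])
```

```text
t 7.95 tcp [0.5136 0.1049 0.2292] F [ 1.2 -1.4 -0.8] M [-0.04 -0.03  0.01] w 0.025 q [-0.46  0.28  0.23  1.95 -0.08  0.92  1.  ]
axes x [ 0.925 -0.38  -0.001] y [ 0.     0.004 -1.   ] z [0.38  0.925 0.003] zyaw 67.7
shift cm tool [ 0.42  0.4  -3.82]
rot deg tool [-0.19  0.   -0.07]
```

Call:
move_arm([
  {"claw": 0,"linear": [0.3,0,-2.5],"rotation": [-0.2,0,-0.1]},
  {"claw": 0,"linear": [0,0,-1.2],"rotation": [0,0,0]},
  {"claw": 0,"linear": [0,0,0],"rotation": [0,0,0]},
  {"claw": 0,"linear": [0,0,0],"rotation": [0,0,0]},
  {"claw": 0,"linear": [0,0,0],"rotation": [0,0,0]},
])

```text
clock: 8.45
tcp_pos: [0.4996, 0.064, 0.2272]
orientation: [-0.693, 0.694, -0.14, 0.139]
force: [-0.2, 0.5, -1.0]
width: 0.0244
```

Run:
```python
from h import *
s,M=st([0.503,0.068,0.205])
snap('wrist','w7')
P=wcloud('w7',(0,0,512,384),s)
k=(np.abs(P[:,0]-.505)<.06)&(np.abs(P[:,1]-.068)<.06)
stat('block',P[k],.058,.072)
for z in (.10,.105,.11,.115,.12,.125,.13,.135): stat('pen%.3f'%z,P[k],z,z+.005)
p=cv2.imread('pics/w7.png');cv2.imwrite('pics/a.png',cv2.resize(p[110:330,170:350],None,fx=2.7,fy=2.7,interpolation=2))
```

```text
t 8.45 tcp [0.4996 0.064  0.2272] F [-0.2  0.5 -1. ] M [-0.06 -0.01 -0.  ] w 0.0244 q [-0.41  0.25  0.25  1.99 -0.08  0.91  1.05]
axes x [ 0.922 -0.386 -0.001] y [-0.002 -0.001 -1.   ] z [ 0.386  0.922 -0.002] zyaw 67.3
shift cm tool [0.16 2.22 0.5 ]
rot deg tool [ 0.12 -0.   -0.08]
block 4117 mean [0.5006 0.0689 0.0648] rect [array([505.3,  66.4]), array([72.3, 72.8]), np.float64(58.2)]
pen0.100 none
pen0.105 none
pen0.110 none
pen0.115 none
pen0.120 26 mean [0.4981 0.063  0.1229] rect [array([499.2,  62.5]), array([10.8,  5.2]), np.float64(69.2)]
pen0.125 25 mean [0.4984 0.0632 0.1277] rect [array([499.2,  62.5]), array([10.7,  5.1]), np.float64(69.3)]
pen0.130 24 mean [0.4978 0.0632 0.1325] rect [array([498. ,  63.1]), array([8.8, 2.4]), np.float64(68.0)]
pen0.135 18 mean [0.4975 0.0636 0.1371] rect [array([497.8,  63.7]), array([7.9, 1.9]), np.float64(68.2)]
```

View pics/a.png

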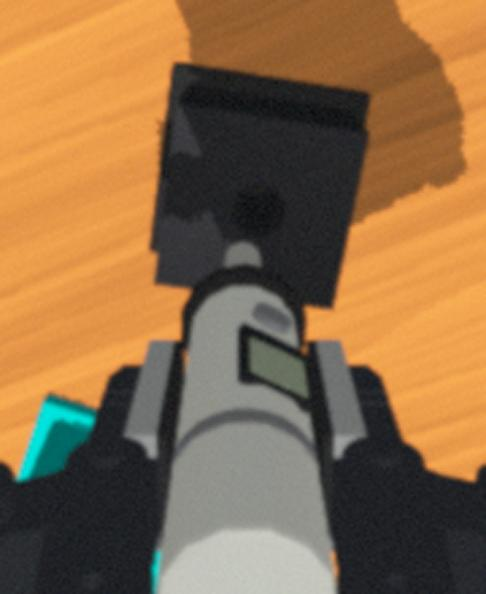

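Call:
move_arm([
  {"claw": 0,"linear": [0.2,0.8,0.5],"rotation": [0.1,0,0]},
  {"claw": 0,"linear": [0,0.8,0],"rotation": [0,0,0]},
  {"claw": 0,"linear": [0,0,0],"rotation": [0,0,0]},
  {"claw": 0,"linear": [0,0,0],"rotation": [0,0,0]},
  {"claw": 0,"linear": [0,0,0],"rotation": [0,0,0]},
])

```text
clock: 9.0
tcp_pos: [0.504, 0.0721, 0.2085]
orientation: [-0.694, 0.694, -0.138, 0.136]
force: [-0.1, 0.3, -0.8]
width: 0.0247
```

Run:
```python
from h import *
s,M=st([0.503,0.0683,0.19])
```

```text
t 9.0 tcp [0.504  0.0721 0.2085] F [-0.1  0.3 -0.8] M [ 0.01 -0.05 -0.01] w 0.0247 q [-0.41  0.29  0.24  2.   -0.09  0.87  1.06]
axes x [ 0.925 -0.38  -0.003] y [-0.003  0.    -1.   ] z [ 0.38   0.925 -0.001] zyaw 67.6
shift cm tool [ 0.06  1.85 -0.39]
rot deg tool [ 0.04 -0.   -0.16]
```

Call:
move_arm([
  {"claw": 0,"linear": [0.1,0,-0.4],"rotation": [0,0,-0.2]},
  {"claw": 0,"linear": [0,0,0],"rotation": [0,0,0]},
  {"claw": 0,"linear": [0,0.8,0],"rotation": [0,0,0]},
  {"claw": 0,"linear": [0,0,0],"rotation": [0,0,0]},
  {"claw": 0,"linear": [0,0,0],"rotation": [0,0,0]},
])

```text
clock: 9.5
tcp_pos: [0.5037, 0.0672, 0.2004]
orientation: [-0.694, 0.694, -0.137, 0.138]
force: [-0.4, 0.6, -0.4]
width: 0.0246
```

Run:
```python
from h import *
s,M=st([0.503,0.0683,0.18])
snap('wrist','w8')
p=cv2.imread('pics/w8.png');cv2.imwrite('pics/a.png',cv2.resize(p[110:330,170:350],None,fx=2.7,fy=2.7,interpolation=2))
```

```text
t 9.5 tcp [0.5037 0.0672 0.2004] F [-0.4  0.6 -0.4] M [-0.01  0.02  0.  ] w 0.0246 q [-0.4   0.29  0.24  2.01 -0.09  0.85  1.07]
axes x [ 0.924 -0.381  0.002] y [ 0.002 -0.001 -1.   ] z [0.381 0.924 0.   ] zyaw 67.6
shift cm tool [-0.11  2.04  0.08]
rot deg tool [-0.   -0.    0.12]
```

View pics/a.png

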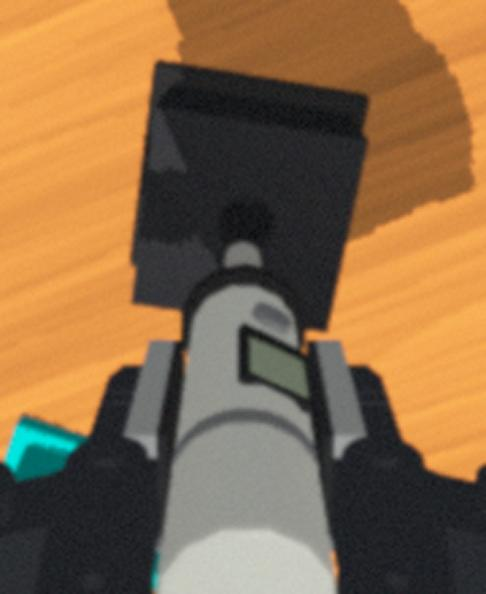

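Call:
move_arm([
  {"claw": 0,"linear": [0,0,0.2],"rotation": [0,0,0]},
  {"claw": 0,"linear": [0,0,0],"rotation": [0,0,0]},
  {"claw": 0,"linear": [0,1,0],"rotation": [0,0,0.1]},
  {"claw": 0,"linear": [0,0,0],"rotation": [0,0,0]},
  {"claw": 0,"linear": [0,0,0],"rotation": [0,0,0]},
])

```text
clock: 10.05
tcp_pos: [0.5045, 0.0694, 0.1895]
orientation: [0.694, -0.694, 0.137, -0.137]
force: [0.4, 0.2, -0.1]
width: 0.0248
```

Run:
```python
from h import *
s,M=st([0.5031,0.0685,0.18])
snap('wrist','w9')
p=cv2.imread('pics/w9.png');cv2.imwrite('pics/a.png',cv2.resize(p[110:330,170:350],None,fx=2.7,fy=2.7,interpolation=2))
```

```text
t 10.05 tcp [0.5045 0.0694 0.1895] F [ 0.4  0.2 -0.1] M [ 0.01 -0.04  0.02] w 0.0248 q [-0.4   0.31  0.24  2.01 -0.1   0.82  1.07]
axes x [ 0.925 -0.381 -0.   ] y [ 0.  0. -1.] z [0.381 0.925 0.   ] zyaw 67.6
shift cm tool [-0.09  0.95 -0.14]
rot deg tool [-0.  0. -0.]
```

View pics/a.png

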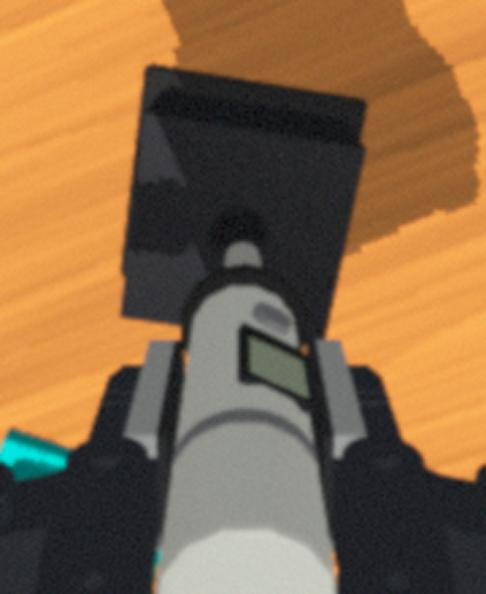

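```bash
cat >> h.py <<'E'
def wpix(s,u,v,z):
    c=cp('wrist');K=c['intrinsics'];H=c['hand_eye'];M=rot(s).as_matrix()
    r=M@H[:3,:3]@np.array([(u-K[0,2])/K[0,0],-(v-K[1,2])/K[1,1],-1.]);o=M@H[:3,3]+s['tcp_pos']
    return o+(z-o[2])/r[2]*r
E
python3 - <<'E'
from h import *
s=ctrl.state();P=wcloud('w9',(0,0,512,384),s)
k=(np.abs(P[:,0]-.505)<.06)&(np.abs(P[:,1]-.068)<.06)
stat('block',P[k],.058,.072)
print('hole',wpix(s,170+237/2.7,110+230/2.7,.065),'tip',wpix(s,259.6,110+246/2.7,.0745))
p=cv2.imread('pics/w9.png').astype(int)
print(p[190:216,258:263].mean((1,2)).round())
d=np.load('pics/w9.npz')['d'];print(d[190:216,260].round(3))
print(p[205,245:276].mean(1).round()); print(p[203,235:285].mean(1).round())
x=cv2.resize(np.clip(p[170:225,225:300]*2.5,0,255).astype(np.uint8),None,fx=9,fy=9,interpolation=2);cv2.imwrite('pics/b.png',x)
E
```

```text
block 4837 mean [0.4971 0.069  0.0647] rect [array([505. ,  66.2]), array([72.1, 72.8]), np.float64(58.2)]
hole [0.50298599 0.06681936 0.065     ] tip [0.50576401 0.06746844 0.0745    ]
[ 23.  26.  24.  22.  26.  21.  23.  26.  32.  63.  98. 114. 117. 117.
 119. 116. 113.  94.  56.  29.  29.  33.  33.  36.  43.  78.]
[0.308 0.304 0.301 0.298 0.294 0.29  0.288 0.285 0.282 0.279 0.24  0.236
 0.234 0.232 0.229 0.227 0.226 0.224 0.189 0.187 0.188 0.187 0.186 0.189
 0.187 0.188]
[ 35.  32.  35.  33.  35.  32.  31.  48.  79. 106. 117. 117. 115. 114.
 119. 117. 115. 116. 113. 117. 105.  76.  47.  39.  39.  37.  29.  41.
  39.  38.  35.]
[ 38.  35.  42.  45.  53.  53.  54.  50.  45.  33.  34.  35.  35.  32.
  30.  28.  32.  36.  58.  96. 111. 117. 117. 116. 118. 116. 117. 117.
 118. 111.  89.  47.  34.  31.  37.  33.  33.  35.  35.  35.  38.  38.
  31.  39.  34.  39.  34.  39.  39.  40.]
```

View pics/b.png

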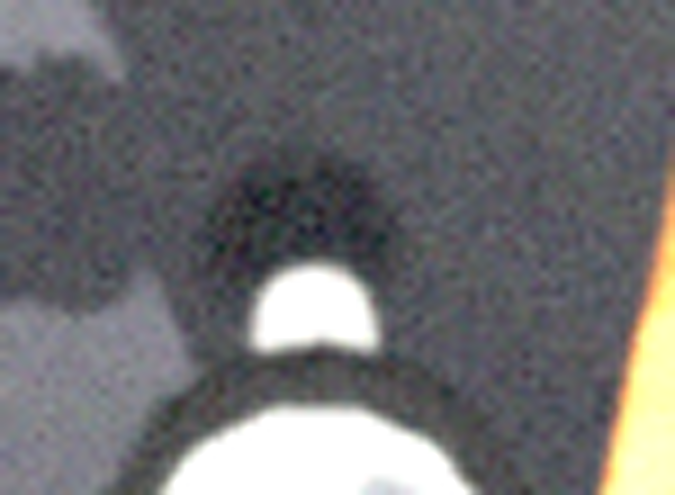

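Run:
```python
from h import *
s=ctrl.state();M=rot(s).as_matrix()
h=wpix(s,258.6,196.7,.065);print('hole',h)
for z in (.0745,.08):
    t=wpix(s,260,202,z);print('tip',t,'shift tool cm',(M.T@(h-t)*100).round(2), 'from block',(M.T@(np.array([.505,.0663,0])-t)*100).round(2))
P=wcloud('w9',(255,196,266,206),s);print(P[(P[:,2]>.07)].min(0),P[P[:,2]>.07].max(0))
```

```text
hole [0.50459475 0.06695144 0.065     ]
tip [0.50665511 0.06747634 0.0745    ] shift tool cm [-0.17  0.95 -0.13] from block [-0.11  7.45 -0.17]
tip [0.50486013 0.06822683 0.08      ] shift tool cm [ 0.02  1.5  -0.13] from block [ 0.09  8.   -0.17]
[0.50104426 0.06485118 0.08175806] [0.50578002 0.07238391 0.09646533]
```

Call:
move_arm([
  {"claw": 0,"linear": [-0.1,0,-0.2],"rotation": [0,0,0]},
  {"claw": 0,"linear": [0,0,0],"rotation": [0,0,0]},
  {"claw": 0,"linear": [0,1,0],"rotation": [0,0,0]},
  {"claw": 0,"linear": [0,1,0],"rotation": [0,0,0]},
  {"claw": 0,"linear": [0,0,0],"rotation": [0,0,0]},
])

```text
clock: 10.6
tcp_pos: [0.5024, 0.0677, 0.1679]
orientation: [0.694, -0.694, 0.137, -0.137]
force: [-0.4, -0.3, -0.9]
width: 0.0248
```

Run:
```python
from h import *
s,M=st([0.5031,0.0685,0.127])
```

```text
t 10.6 tcp [0.5024 0.0677 0.1679] F [-0.4 -0.3 -0.9] M [ 0.04  0.02 -0.06] w 0.0248 q [-0.4   0.34  0.23  2.04 -0.11  0.77  1.08]
axes x [ 0.925 -0.381  0.   ] y [ 0.  0. -1.] z [0.381 0.925 0.   ] zyaw 67.6
shift cm tool [0.04 4.09 0.1 ]
rot deg tool [-0.01 -0.    0.  ]
```

Call:
move_arm([
  {"claw": 0,"linear": [0,1,0],"rotation": [0,0,0]},
  {"claw": 0,"linear": [0,1,0],"rotation": [0,0,0]},
  {"claw": 0,"linear": [0,1,0],"rotation": [0,0,0]},
  {"claw": 0,"linear": [0,0.4,0],"rotation": [0,0,0]},
  {"claw": 0,"linear": [0,0,0],"rotation": [0,0,0]},
])

```text
clock: 11.1
tcp_pos: [0.5018, 0.0676, 0.1297]
orientation: [-0.693, 0.694, -0.138, 0.137]
force: [-0.1, 0.1, -1.8]
width: 0.0249
```

Run:
```python
from h import *
s,M=st([0.5031,0.0685,0.125])
```

```text
t 11.1 tcp [0.5018 0.0676 0.1297] F [-0.1  0.1 -1.8] M [ 0.07 -0.06  0.01] w 0.0249 q [-0.38  0.41  0.22  2.06 -0.13  0.69  1.1 ]
axes x [ 0.925 -0.381 -0.002] y [-0.002 -0.001 -1.   ] z [ 0.381  0.925 -0.001] zyaw 67.6
shift cm tool [0.09 0.47 0.13]
rot deg tool [ 0.08 -0.   -0.1 ]
```

Call:
move_arm([
  {"claw": 0,"linear": [0,0.4,0],"rotation": [0,0,0]},
  {"claw": 0,"linear": [0,0.3,0],"rotation": [0,0,0]},
  {"claw": 0,"linear": [0,0.2,0],"rotation": [0,0,0]},
  {"claw": 0,"linear": [0,0.2,0],"rotation": [0,0,0]},
  {"claw": 0,"linear": [0,0.2,0],"rotation": [0,0,0]},
])

```text
clock: 11.6
tcp_pos: [0.5026, 0.0674, 0.1249]
orientation: [0.694, -0.693, 0.139, -0.137]
force: [-6.7, -1.5, 17.9]
width: 0.0246
```

Run:
```python
from h import *
s,M=st([0.5031,0.0685,0.125])
```

```text
t 11.6 tcp [0.5026 0.0674 0.1249] F [-6.7 -1.5 17.9] M [-0.21  1.58  0.  ] w 0.0246 q [-0.38  0.41  0.22  2.06 -0.14  0.68  1.11]
axes x [ 0.924 -0.382 -0.003] y [-0.002  0.003 -1.   ] z [0.382 0.924 0.002] zyaw 67.5
shift cm tool [ 0.   -0.01  0.12]
rot deg tool [-0.1   0.   -0.19]
```

Call:
move_arm([
  {"claw": 0,"linear": [0,0,0],"rotation": [0,0,0]},
  {"claw": 1,"linear": [0,0,0],"rotation": [0,0,0]},
  {"claw": 1,"linear": [0,0,0],"rotation": [0,0,0]},
  {"claw": 1,"linear": [0,0,0],"rotation": [0,0,0]},
  {"claw": 1,"linear": [0,0,0],"rotation": [0,0,0]},
])

```text
clock: 12.1
tcp_pos: [0.5038, 0.0676, 0.1262]
orientation: [0.695, -0.692, 0.138, -0.138]
force: [0.6, -0.1, -0.0]
width: 0.0809
```

Call:
move_arm([
  {"claw": 1,"linear": [0,0,0],"rotation": [0,0,0]},
  {"claw": 1,"linear": [0,0,0],"rotation": [0,0,0]},
  {"claw": 1,"linear": [0,0,0],"rotation": [0,0,0]},
  {"claw": 1,"linear": [0,-1,0],"rotation": [0,0,0]},
  {"claw": 1,"linear": [0,-2,0],"rotation": [0,0,0]},
])

```text
clock: 12.6
tcp_pos: [0.5018, 0.0672, 0.1547]
orientation: [0.694, -0.693, 0.14, -0.136]
force: [0.4, 0.2, 0.3]
width: 0.085
```

Call:
move_arm([
  {"claw": 1,"linear": [0,-3,0],"rotation": [0,0,0]},
  {"claw": 1,"linear": [0,-4,0],"rotation": [0,0,0]},
  {"claw": 1,"linear": [0,-3,0],"rotation": [0,0,0]},
  {"claw": 1,"linear": [0,-2,0],"rotation": [0,0,0]},
  {"claw": 1,"linear": [0,0,0],"rotation": [0,0,0]},
])

```text
clock: 13.1
tcp_pos: [0.5033, 0.0665, 0.2849]
orientation: [0.695, -0.692, 0.138, -0.138]
force: [-0.0, 0.4, 0.5]
width: 0.0857
```

Run:
```python
from h import *
s,M=st([0.5456,-0.2055,0.28])
snap('wrist','w10')
P=wcloud('w10',(0,0,512,384),s)
k=(np.abs(P[:,0]-.505)<.06)&(np.abs(P[:,1]-.068)<.06)
stat('pen',P[k],.15,.17);stat('block',P[k],.058,.0685);print(np.sort(P[k][:,2])[-30:].round(4))
```

```text
t 13.1 tcp [0.5033 0.0665 0.2849] F [-0.   0.4  0.5] M [ 0.01 -0.07  0.03] w 0.0857 q [-0.42  0.19  0.26  1.93 -0.06  1.03  1.04]
axes x [ 0.924 -0.383 -0.001] y [ 0.001  0.003 -1.   ] z [0.383 0.924 0.003] zyaw 67.5
shift cm tool [ 14.32   0.4  -23.51]
rot deg tool [-0.19  0.   -0.05]
pen 635 mean [0.504  0.0667 0.1592] rect [array([505. ,  66.3]), array([25.2, 24.7]), np.float64(41.2)]
block 2468 mean [0.4987 0.0691 0.0649] rect [array([505.5,  66.2]), array([72. , 72.8]), np.float64(58.3)]
[0.358  0.3581 0.3581 0.3581 0.3581 0.3581 0.3581 0.3581 0.3581 0.3582
 0.3582 0.3582 0.3582 0.3582 0.3582 0.3583 0.3583 0.3583 0.3583 0.3583
 0.3583 0.3583 0.3583 0.3583 0.3584 0.3585 0.3585 0.3586 0.3587 0.3588]
```

View pics/w10.png

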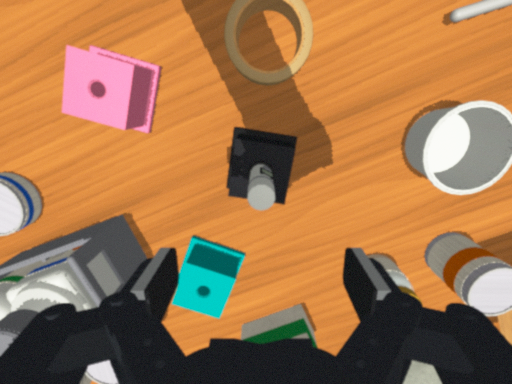

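Call:
move_arm([
  {"claw": 1,"linear": [1.8,0,-2.9],"rotation": [0,7.5,0]},
  {"claw": 1,"linear": [2.1,0,-2.6],"rotation": [0,7.5,0]},
  {"claw": 1,"linear": [2.5,0,-2.3],"rotation": [0,7.5,0]},
  {"claw": 1,"linear": [2.8,0,-2.0],"rotation": [0,7.5,0]},
  {"claw": 1,"linear": [3.0,0,-1.6],"rotation": [0,7.5,0]},
])

```text
clock: 13.65
tcp_pos: [0.5269, -0.1003, 0.2778]
orientation: [-0.61, 0.61, -0.361, 0.353]
force: [0.9, 1.0, -0.4]
width: 0.0851
```

Run:
```python
from h import *
s,M=st([0.5456,-0.2055,0.28],7)
```

```text
t 13.65 tcp [ 0.5269 -0.1003  0.2778] F [ 0.9  1.  -0.4] M [ 0.02 -0.07  0.  ] w 0.0851 q [-0.25  0.26  0.45  1.87 -0.13  1.05  0.77]
axes x [ 0.489 -0.872 -0.009] y [-0.01   0.005 -1.   ] z [ 0.872  0.489 -0.006] zyaw 29.3
shift cm tool [10.08 -0.29 -3.52]
rot deg tool [ 0.45 22.3  -0.45]
```

Call:
move_arm([
  {"claw": 1,"linear": [3.3,0,-1.1],"rotation": [0.4,7.5,-0.4]},
  {"claw": 1,"linear": [3.3,0,-0.7],"rotation": [0,7.5,0]},
  {"claw": 1,"linear": [3.0,0,-0.3],"rotation": [0,7.5,0]},
  {"claw": 1,"linear": [0,0,0],"rotation": [0,0,0]},
  {"claw": 1,"linear": [0,0,0],"rotation": [0,0,0]},
])

```text
clock: 14.15
tcp_pos: [0.5389, -0.2063, 0.2706]
orientation: [-0.519, 0.526, -0.48, 0.473]
force: [0.6, -0.6, -0.6]
width: 0.0854
```

Run:
```python
from h import *
s,M=st([0.5456,-0.2055,0.28],7)
snap('wrist','w11')
P=wcloud('w11',(0,0,512,384),s)
k=(np.abs(P[:,0]-.546)<.06)&(np.abs(P[:,1]+.2055)<.06)
for a in (.15,.155,.16,.165,.17,.175,.18,.185): stat('z%.3f'%a,P[k],a,a+.005)
stat('cap',P[k],.19,.205)
```

```text
t 14.15 tcp [ 0.5389 -0.2063  0.2706] F [ 0.6 -0.6 -0.6] M [0.04 0.02 0.01] w 0.0854 q [-0.14  0.36  0.57  1.79 -0.21  1.07  0.59]
axes x [ 0.092 -0.996 -0.001] y [-0.012 -0.001 -1.   ] z [ 0.996  0.092 -0.012] zyaw 5.3
shift cm tool [-0.02 -0.95  0.67]
rot deg tool [ 0.71 -1.73 -0.05]
z0.150 767 mean [ 0.5422 -0.1875  0.1522] rect [array([ 543.3, -192.6]), array([64.6, 37.7]), np.float64(6.7)]
z0.155 79 mean [ 0.5412 -0.1851  0.1557] rect [array([ 541.2, -187.7]), array([46.3, 15.1]), np.float64(8.7)]
z0.160 none
z0.165 28 mean [ 0.54   -0.1843  0.1687] rect [array([ 538.5, -186.3]), array([42.6, 10.6]), np.float64(16.2)]
z0.170 91 mean [ 0.5423 -0.1843  0.1728] rect [array([ 542.7, -189. ]), array([51.1, 18.3]), np.float64(7.2)]
z0.175 82 mean [ 0.5406 -0.1846  0.1776] rect [array([ 542.2, -187.2]), array([48. , 14.8]), np.float64(7.2)]
z0.180 93 mean [ 0.5415 -0.1845  0.1824] rect [array([ 541.4, -188. ]), array([49.5, 16.2]), np.float64(10.3)]
z0.185 107 mean [ 0.5402 -0.1851  0.1877] rect [array([ 541.1, -190.1]), array([51.9, 20.2]), np.float64(12.0)]
cap 3966 mean [ 0.5445 -0.2046  0.1977] rect [array([ 544.6, -206.1]), array([54.4, 52.9]), np.float64(8.7)]
```

View pics/w11.png

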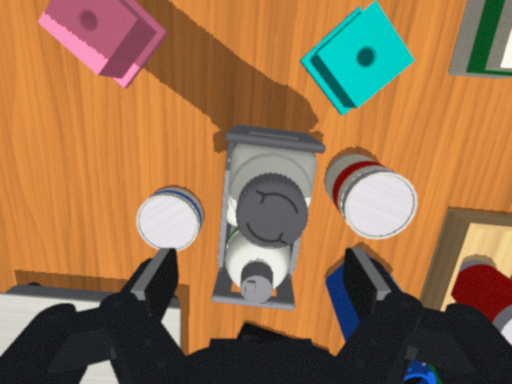

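Call:
move_arm([
  {"claw": 1,"linear": [0,0,0.7],"rotation": [0.6,0,0]},
  {"claw": 1,"linear": [0,0,0],"rotation": [0,0,0]},
  {"claw": 1,"linear": [0,2,0],"rotation": [0,0,0]},
  {"claw": 1,"linear": [0,2,0],"rotation": [0,0,0]},
  {"claw": 1,"linear": [0,0,0],"rotation": [0,0,0]},
])

```text
clock: 14.7
tcp_pos: [0.5474, -0.1995, 0.2293]
orientation: [0.526, -0.524, 0.474, -0.473]
force: [-0.8, -0.4, -0.3]
width: 0.0856
```

Run:
```python
from h import *
s,M=st([0.545,-0.2057,0.19])
snap('wrist','w12')
P=wcloud('w12',(0,0,512,384),s)
k=(np.abs(P[:,0]-.546)<.045)&(np.abs(P[:,1]+.2055)<.05)
stat('cap',P[k],.19,.205)
```

```text
t 14.7 tcp [ 0.5474 -0.1995  0.2293] F [-0.8 -0.4 -0.3] M [ 0.01 -0.01 -0.01] w 0.0856 q [-0.13  0.41  0.54  1.82 -0.25  0.98  0.62]
axes x [ 0.103 -0.995 -0.003] y [-0.     0.003 -1.   ] z [0.995 0.103 0.   ] zyaw 5.9
shift cm tool [ 0.6   3.93 -0.31]
rot deg tool [-0.02  0.   -0.19]
cap 5705 mean [ 0.5445 -0.2038  0.1976] rect [array([ 544.7, -206.2]), array([53.4, 53.4]), np.float64(47.3)]
```

View pics/w12.png

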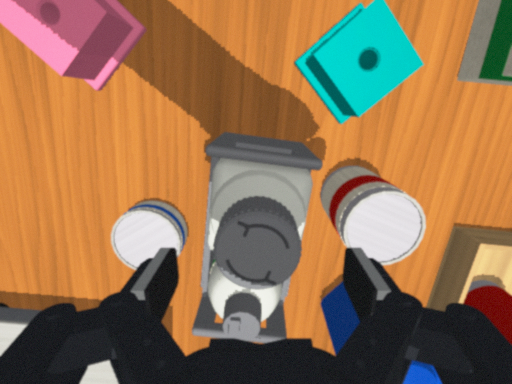

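Call:
move_arm([
  {"claw": 1,"linear": [0.65,0,-0.3],"rotation": [0,0,-0.2]},
  {"claw": 1,"linear": [0,0,0],"rotation": [0,0,0]},
  {"claw": 1,"linear": [0,1.2,0],"rotation": [0,0,0]},
  {"claw": 1,"linear": [0,0,0],"rotation": [0,0,0]},
  {"claw": 1,"linear": [0,0,0],"rotation": [0,0,0]},
])

```text
clock: 15.25
tcp_pos: [0.5475, -0.2072, 0.2212]
orientation: [0.527, -0.524, 0.471, -0.476]
force: [-0.2, -0.1, 0.2]
width: 0.085
```

Run:
```python
from h import *
s,M=st([0.5447,-0.206,0.19])
```

```text
t 15.25 tcp [ 0.5475 -0.2072  0.2212] F [-0.2 -0.1  0.2] M [ 0.02 -0.05  0.03] w 0.085 q [-0.11  0.42  0.54  1.83 -0.26  0.95  0.64]
axes x [ 0.104 -0.995  0.002] y [ 0.008 -0.002 -1.   ] z [0.995 0.104 0.008] zyaw 6.0
shift cm tool [-0.16  3.12 -0.29]
rot deg tool [-0.44 -0.    0.14]
```

Call:
move_arm([
  {"claw": 1,"linear": [-0.1,0,-0.3],"rotation": [-0.4,0,0.1]},
  {"claw": 1,"linear": [0,0,0],"rotation": [0,0,0]},
  {"claw": 1,"linear": [0,1.3,0],"rotation": [0,0,0]},
  {"claw": 1,"linear": [0,1,0],"rotation": [0,0,0]},
  {"claw": 1,"linear": [0,0,0],"rotation": [0,0,0]},
])

```text
clock: 15.75
tcp_pos: [0.5441, -0.2063, 0.1963]
orientation: [-0.526, 0.526, -0.473, 0.473]
force: [0.6, 0.3, -0.1]
width: 0.0853
```

Run:
```python
from h import *
s,M=st([0.5447,-0.206,0.19])
```

```text
t 15.75 tcp [ 0.5441 -0.2063  0.1963] F [ 0.6  0.3 -0.1] M [0.03 0.01 0.05] w 0.0853 q [-0.1   0.45  0.53  1.85 -0.28  0.91  0.66]
axes x [ 0.105 -0.995  0.   ] y [ 0. -0. -1.] z [0.995 0.105 0.   ] zyaw 6.0
shift cm tool [-0.02  0.63  0.06]
rot deg tool [-0.01 -0.    0.02]
```

Call:
move_arm([
  {"claw": 1,"linear": [0,0.6,0],"rotation": [0,0,0]},
  {"claw": 1,"linear": [0,0,0],"rotation": [0,0,0]},
  {"claw": 1,"linear": [0,0,0],"rotation": [0,0,0]},
  {"claw": 0.75,"linear": [0,0,0],"rotation": [0,0,0]},
  {"claw": 0.75,"linear": [0,0,0],"rotation": [0,0,0]},
])

```text
clock: 16.25
tcp_pos: [0.5441, -0.2064, 0.1892]
orientation: [-0.525, 0.526, -0.473, 0.473]
force: [0.3, -0.4, -0.4]
width: 0.0641
```

Run:
```python
from h import *
s,M=st([0.5447,-0.206,0.19])
snap('wrist','w13')
d=np.load('pics/w13.npz')['d']
```

```text
t 16.25 tcp [ 0.5441 -0.2064  0.1892] F [ 0.3 -0.4 -0.4] M [-0.05 -0.01  0.05] w 0.0641 q [-0.1   0.46  0.52  1.86 -0.28  0.9   0.66]
axes x [ 0.105 -0.995  0.   ] y [-0.001 -0.    -1.   ] z [ 0.995  0.105 -0.001] zyaw 6.0
shift cm tool [-0.04 -0.08  0.07]
rot deg tool [0.04 0.   0.02]
```

View pics/w13.png

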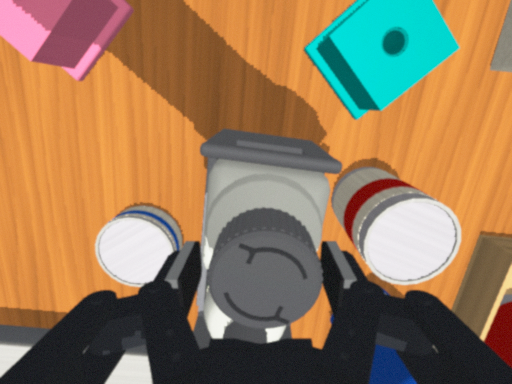

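Call:
move_arm([
  {"claw": 0,"linear": [0,0,0],"rotation": [0,0,0]},
  {"claw": 0,"linear": [0,0,0],"rotation": [0,0,0]},
  {"claw": 0,"linear": [0,0,0],"rotation": [0,0,0]},
  {"claw": 0,"linear": [0,0,0],"rotation": [0,0,0]},
  {"claw": 0,"linear": [0,0,0],"rotation": [0,0,0]},
])

```text
clock: 16.8
tcp_pos: [0.5449, -0.2064, 0.1899]
orientation: [0.526, -0.525, 0.472, -0.474]
force: [0.4, 0.4, -0.2]
width: 0.0524
```

Run:
```python
from h import *
s,M=st([0.5447,-0.206,0.19])
```

```text
t 16.8 tcp [ 0.5449 -0.2064  0.1899] F [ 0.4  0.4 -0.2] M [ 0.04 -0.09  0.03] w 0.0524 q [-0.1   0.46  0.52  1.86 -0.29  0.9   0.66]
axes x [ 0.105 -0.994  0.001] y [ 0.002 -0.001 -1.   ] z [0.994 0.105 0.001] zyaw 6.0
shift cm tool [-0.04 -0.01 -0.02]
rot deg tool [-0.08 -0.    0.06]
```

Call:
move_arm([
  {"claw": 0,"linear": [0,0.3,0],"rotation": [0,0,0]},
  {"claw": 0,"linear": [0,0.3,0],"rotation": [0,0,0]},
  {"claw": 0,"linear": [0,0.3,0],"rotation": [0,0,0]},
  {"claw": 0,"linear": [0,0.3,0],"rotation": [0,0,0]},
  {"claw": 0,"linear": [0,0.3,0],"rotation": [0,0,0]},
])

```text
clock: 17.3
tcp_pos: [0.5468, -0.2067, 0.1836]
orientation: [0.528, -0.523, 0.472, -0.474]
force: [-7.9, 3.8, 28.8]
width: 0.0523
```

Run:
```python
from h import *
s,M=st([0.5447,-0.206,0.184])
```

```text
t 17.3 tcp [ 0.5468 -0.2067  0.1836] F [-7.9  3.8 28.8] M [ 0.81  1.97 -0.02] w 0.0523 q [-0.09  0.47  0.52  1.86 -0.3   0.89  0.67]
axes x [ 0.105 -0.994 -0.003] y [ 0.007  0.003 -1.   ] z [0.994 0.105 0.007] zyaw 6.0
shift cm tool [-0.09 -0.04 -0.2 ]
rot deg tool [-0.42  0.   -0.16]
```

Call:
move_arm([
  {"claw": 0,"linear": [0,0.25,-0.1],"rotation": [-0.3,-6,0]},
  {"claw": 0,"linear": [0,0.25,0],"rotation": [0,-6,0]},
  {"claw": 0,"linear": [0,0.25,0],"rotation": [0,-6,0]},
  {"claw": 0,"linear": [0,0.25,0],"rotation": [0,-6,0]},
  {"claw": 0,"linear": [0,0.25,0],"rotation": [0,-6,0]},
])

```text
clock: 17.8
tcp_pos: [0.5479, -0.2059, 0.1839]
orientation: [0.637, -0.629, 0.313, -0.316]
force: [-6.5, 3.2, 18.7]
width: 0.0529
```

Run:
```python
from h import *
s,M=st([0.5447,-0.206,0.184])
```

```text
t 17.8 tcp [ 0.5479 -0.2059  0.1839] F [-6.5  3.2 18.7] M [ 0.66  1.49 -0.11] w 0.0529 q [ 0.01  0.45  0.38  1.85 -0.23  0.88  1.15]
axes x [ 0.604 -0.797 -0.002] y [ 0.009  0.009 -1.   ] z [0.797 0.604 0.013] zyaw 37.1
shift cm tool [-0.19 -0.02 -0.26]
rot deg tool [-0.73  0.   -0.1 ]
```

Call:
move_arm([
  {"claw": 0,"linear": [-0.1,0.25,-0.15],"rotation": [-0.5,-6,0]},
  {"claw": 0,"linear": [0,0.25,0],"rotation": [0,-6,0]},
  {"claw": 0,"linear": [0,0.25,0],"rotation": [0,-6,0]},
  {"claw": 0,"linear": [0,0.25,0],"rotation": [0,-6,0]},
  {"claw": 0,"linear": [0,0.25,0],"rotation": [0,-6,0]},
])

```text
clock: 18.3
tcp_pos: [0.5474, -0.2068, 0.1837]
orientation: [0.697, -0.692, 0.13, -0.136]
force: [-6.2, 2.8, 15.1]
width: 0.0527
```

Run:
```python
from h import *
s,M=st([0.5447,-0.206,0.184])
snap('wrist','w14')
```

```text
t 18.3 tcp [ 0.5474 -0.2068  0.1837] F [-6.2  2.8 15.1] M [ 0.25  1.3  -0.09] w 0.0527 q [ 0.11  0.44  0.26  1.85 -0.15  0.87  1.63]
axes x [ 0.929 -0.37   0.006] y [ 0.009  0.006 -1.   ] z [0.369 0.929 0.009] zyaw 68.3
shift cm tool [-0.28 -0.03 -0.03]
rot deg tool [-0.52 -0.    0.36]
```

View pics/w14.png

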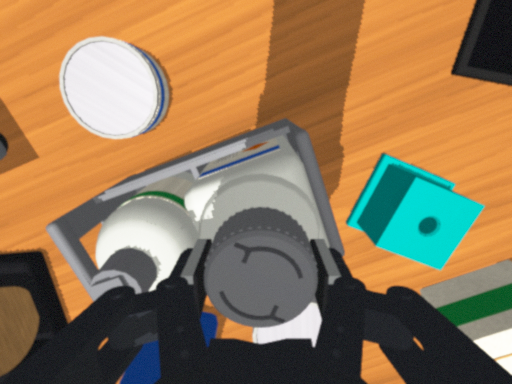

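Call:
move_arm([
  {"claw": 0,"linear": [0,-0.3,0],"rotation": [0,-1,0]},
  {"claw": 0,"linear": [0,-0.4,0],"rotation": [0,0,0]},
  {"claw": 0,"linear": [0,-0.5,0],"rotation": [0,0,0]},
  {"claw": 0,"linear": [0,0,0],"rotation": [0,0,0]},
  {"claw": 0,"linear": [0,0,0],"rotation": [0,0,0]},
])

```text
clock: 18.85
tcp_pos: [0.5463, -0.2073, 0.1988]
orientation: [0.699, -0.693, 0.122, -0.128]
force: [-0.5, 0.4, -0.5]
width: 0.0528
```

Run:
```python
from h import *
s,M=st([0.5447,-0.206,0.23])
```

```text
t 18.85 tcp [ 0.5463 -0.2073  0.1988] F [-0.5  0.4 -0.5] M [0.01 0.05 0.02] w 0.0528 q [ 0.11  0.42  0.26  1.84 -0.15  0.9   1.65]
axes x [ 0.937 -0.349  0.007] y [ 0.01   0.007 -1.   ] z [0.349 0.937 0.01 ] zyaw 69.6
shift cm tool [-0.18 -3.12  0.09]
rot deg tool [-0.59 -0.    0.37]
```

Call:
move_arm([
  {"claw": 0,"linear": [0,-1,0],"rotation": [-0.3,0,0.2]},
  {"claw": 0,"linear": [0,-1,0],"rotation": [0,0,0]},
  {"claw": 0,"linear": [0,-1,0],"rotation": [0,0,0]},
  {"claw": 0,"linear": [0,-1,0],"rotation": [0,0,0]},
  {"claw": 0,"linear": [0,0,0],"rotation": [0,0,0]},
])

```text
clock: 19.35
tcp_pos: [0.5462, -0.2075, 0.2417]
orientation: [0.697, -0.695, 0.124, -0.126]
force: [-0.6, -0.5, -0.6]
width: 0.0527
```

Run:
```python
from h import *
s,M=st([0.5455,-0.2065,0.243])
snap('wrist','w15');snap('scene','s2')
s=cv2.imread('pics/s2.png');cv2.imwrite('pics/a.png',cv2.resize(s[130:270,100:290],None,fx=4,fy=4,interpolation=2))
```

```text
t 19.35 tcp [ 0.5462 -0.2075  0.2417] F [-0.6 -0.5 -0.6] M [0.04 0.03 0.  ] w 0.0527 q [ 0.1   0.37  0.27  1.8  -0.12  0.99  1.63]
axes x [ 0.937 -0.349  0.002] y [ 0.003  0.003 -1.   ] z [0.349 0.937 0.004] zyaw 69.6
shift cm tool [-0.1  -0.13  0.07]
rot deg tool [-0.23 -0.    0.11]
```

View pics/w15.png

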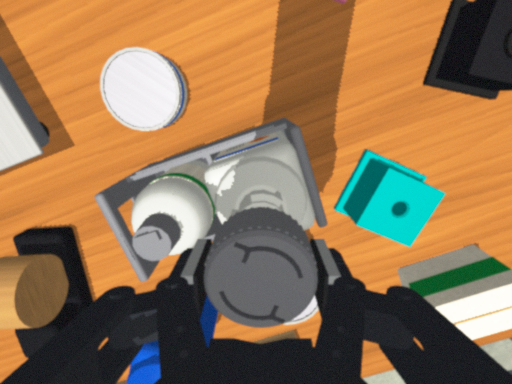

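View pics/a.png

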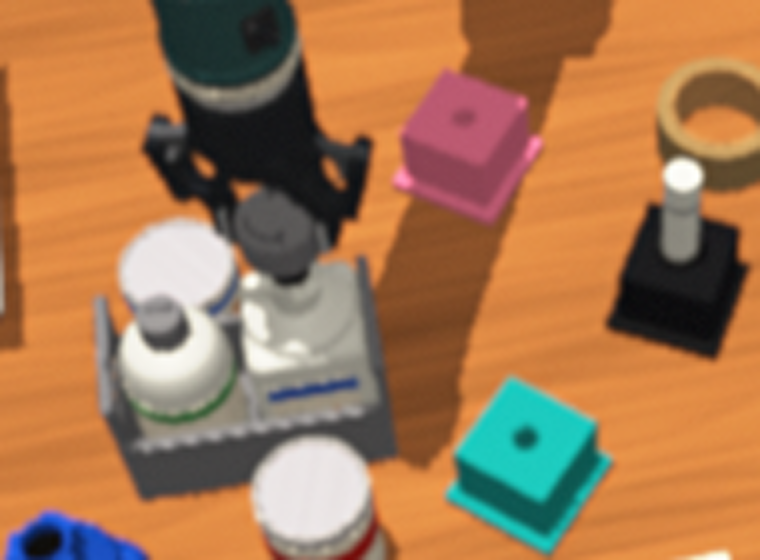

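Call:
move_arm([
  {"claw": 0,"linear": [0,0,0],"rotation": [0,0,0]},
  {"claw": 0,"linear": [0,0,0],"rotation": [0,0,0]},
  {"claw": 0,"linear": [0,0,0],"rotation": [0,0,0]},
  {"claw": 0,"linear": [0,0,0],"rotation": [0,0,0]},
  {"claw": 0,"linear": [0,0,0],"rotation": [0,0,0]},
])

```text
clock: 19.95
tcp_pos: [0.5444, -0.2068, 0.2385]
orientation: [0.697, -0.694, 0.126, -0.124]
force: [-0.1, 0.1, -0.4]
width: 0.0527
```

Run:
```python
from h import *
s,M=st()
snap('wrist','w16');snap('top','t1')
P=wcloud('w16',(215,150,325,260),s)
stat('shoulder',P,.14,.17);stat('neck',P,.175,.195);stat('cap',wcloud('w16',(200,205,322,330),s),.2,.27)
def c(roi,f,a,b,nm): stat(nm,cloud('top',f,roi),a,b)
for f in('t0','t1'):
    c((245,200,275,232),f,.15,.17,'pen '+f);c((168,178,212,224),f,.06,.085,'tub '+f)
```

```text
t 19.95 tcp [ 0.5444 -0.2068  0.2385] F [-0.1  0.1 -0.4] M [-0.04  0.01 -0.04] w 0.0527 q [ 0.1   0.37  0.27  1.8  -0.12  0.99  1.63]
axes x [ 0.937 -0.349 -0.004] y [-0.002  0.005 -1.   ] z [0.349 0.937 0.004] zyaw 69.6
rot deg tool [-0.21  0.   -0.21]
shoulder 3713 mean [ 0.5282 -0.2008  0.1517] rect [array([ 534.5, -201.2]), array([76.5, 58.9]), np.float64(67.1)]
neck 366 mean [ 0.5285 -0.1986  0.1829] rect [array([ 528.8, -200.6]), array([27.4,  9.9]), np.float64(75.7)]
cap 11740 mean [ 0.5376 -0.2047  0.2439] rect [array([ 542.7, -204.4]), array([61.3, 53. ]), np.float64(81.2)]
pen t0 48 mean [0.5046 0.0674 0.1595] rect [array([504.7,  67.1]), array([23.3, 21. ]), np.float64(42.1)]
tub t0 204 mean [0.5762 0.3098 0.0692] rect [array([575.8, 306.8]), array([108.3, 107.9]), np.float64(44.3)]
pen t1 47 mean [0.5064 0.0673 0.1603] rect [array([507.2,  67.8]), array([23.1, 23.2]), np.float64(88.4)]
tub t1 206 mean [0.5759 0.3104 0.0686] rect [array([575.6, 306.8]), array([108.1, 107.9]), np.float64(44.1)]
```

Run:
```python
from h import *
print(ctrl.sign_off())
```

```text
the job is handed in; nothing more can be done
None
```

The job is done and handed in at about 20 s on the robot's clock, well inside the 51 s limit. No verdict came back.

- **Dip:** I took the pen out of its rest and lowered its tip to about 19 mm above the table, well inside the tub. A scene picture showed the probe in the tub. The tub is where it started, to within measurement error.
- **Pen back in its rest:** I lowered it until the collar met the block (about 18 N), at the same height it was gripped at, then released it. The top camera puts the pen's top at 0.160 m, which is the seated height.
- **Cap:** I pressed it down about 6 mm to the bottom and turned it 62° anticlockwise while keeping 15–29 N on it. It then lifted off with no measurable pull.
- **Final state:** The gripper still holds the cap (opening 52.7 mm), tilted about 0.3°, with its rim roughly 28 mm above the bottle's mouth. The bottle's shoulder height is unchanged, so the bottle is still standing in its well.

No check failed. TCP readings jittered by up to about 3 mm between the last two holds, so the 28 mm clearance is approximate. I compared only the pen and tub with their starting positions; the other objects I only saw in the last pictures, and nothing looked disturbed.

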